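# Slide the bottle into the empty bottle bay

## Robot

A 6-joint arm with a two-finger parallel gripper is mounted at the origin on a cart in front of the work surface, level with it; the furniture and walls round the work are solid. World frame = base frame: x ahead of the robot, y to its left, z up, the work surface at z = 0. Lengths are in m, angles in rad, forces in N, time in s.
With the tool pointing down it reaches from about 0.325 to 1 m from the base axis. Payload 5.1 kg.
Tool frame: the origin (TCP) lies at the very end of the fingers, on their centre line; the grasp point (between the pads) lies 19 mm behind it (arm.tcp_to_grasp is the distance from the TCP to the grasp point, in m); z points along the fingers, y is the direction in which the jaws open and shut (so a half turn about z gives the same grasp; the last joint's range is limited). The gripper opens to 85 mm and grips with 20 to 120 N. Pads are 22 mm wide; open, the fingers measure 114 mm over their backs; the gripper's body (76 mm by 85 mm) begins 54 mm behind the grasp point. The pads swing forward as they close: fully open they stand 13 mm farther back than shut.
Start: joints at [1.136, 0.124, 1.65, -0, 1.367, -0.083], TCP at [0.224, 0.61, 0.231] pointing down, gripper open.
Joint ranges: [-2.61, 2.61], [-1.02, 2.33], [0.03, 2.71], [-1.35, 4.49], [0.32, 2.68], [-2.91, 2.91]. Speed limits (rad/s): [2.57, 2.57, 3.14, 3.14, 3.14, 3.14].

## Interface

Orientations are given as a unit quaternion [x, y, z, w].
In Python, from station import arm gives the robot as it stands.
- The arm moves only by the tool carry_out, never from a script. Its argument "steps" is a list of rows, each a list of 3 entries, a list of its own where there are three numbers: the closure, from 0 (fully open) to 1 (shut), then the shift along the tool's x, y, z in cm, then the turn about the tool's z in rad. In form: [[grip, [tx, ty, tz], spin], ...]. A call has exactly 10 rows; each row shifts and turns the pose as measured when the row begins, along the tool's axes as they then stand; what a row does not reach is not made up. A row lasts 1/8 s, in which the tool goes at most 62.5 mm and 10.7 degrees, less where a joint would pass 70% of its speed; a pose out of reach is approached as far as the arm can. A call is refused whole if a number of a shift passes 6.25 or a number of a turn 0.188, either way. A call with a gripper value outside its range is refused whole. The fingers move at their own pace and stop on an object; the grip force is fixed at half the most. Time passes only in rows, so rows that do not move let the fingers close, or fill a call up. It gives the time, the measured TCP pose, the force and the opening at its end, in the units of the state.
- arm.observe(): the state, without advancing time (a new reading comes with each control period).
- arm.snapshot(name): name is "scene" or "top" or "wrist"; returns a dict with "color" (400x640x3 uint8, blue, green, red), "K" (3x3 intrinsics, pixels), "pose" (4x4, takes a point from camera to world coordinates). Camera axes: x right, y down, z forward; pixel columns grow to the right and rows downward; lengths in m; the calibration is good to about 2 mm. A picture is of the moment at which its call begins. There is no depth.
- arm.close_job(): hands the job in, once; it reports no verdict.
Trained networks look in a picture, given as the dict that the camera call returned (one of the last four; its "shot" number tells which), for a name from the list of things; names that differ only in an ending like _2 or _b are one class to them, and where a whole thing is asked for, a point or a joint stands for the part that bears it (a point fixed in the world has none). Each returns a list of dicts, best first, with "p" (0 to 1); they miss things now and then, are a little off and sometimes report something else, mostly with a low value. They report only what shows in the picture. A call takes as long as a camera call.
- arm.look_for(picture, query): "location" ([column, row] in pixels, amid what is visible of it).
The state is a dict: "t": time; "q": joint angles; "qvel": joint speeds; "effort": joint torques, N m; "eef_pos": TCP position; "orientation": TCP orientation; "ft_force": force on the tool from outside, world axes, zero at the start; "wrist_torque": the same for the moment, N m; "width": finger opening in m.
Only numpy, scipy, OpenCV 4.12 (cv2) and the standard library are available. Lean on these libraries where they do the work, as an engineer would, in place of code of your own. Each camera call takes 0.05 s, during which the arm holds its last target.

## Task

Put the tall white screw-cap bottle away by pushing it, low on its body with the fingertips, across the worktop into the empty one of the two steel bottle bays, in through its open front, until it stands all the way in against the back. Keep the bottle upright and standing on the worktop the whole way: it must not tip or be lifted, and must not be pinched or rammed hard. Leave the wash bottle in the other bay, the beaker and the specimen cups where they are.

Things in the scene. Friction and masses are not known exactly. Their poses are not given: they have to be found in the camera images.
- white_bottle: tall round white plastic bottle, white screw cap, label on its side, upright and loose; 78 mm across, 167 mm tall, about 0.55 kg (varies by a third). Origin: centre of its underside, z up. Pushed higher than about 40 mm above the worktop it may tip; pushed at 15 to 30 mm it slides upright
- empty_bay: empty bottle bay: low U of bent steel fixed to the worktop, no floor. Origin: on the worktop, where the axis of the fully seated bottle stands. x points to the back (push-in direction), z up; open front faces -x, roughly to the robot's left. Bumper face at x = 39 mm. Walls 30 mm high, inner faces y = +-47 mm, from x = -15 mm to the back; flared lips reach x = -33, y = +-59 mm
- taken_bay: the other bay, same shape and axes, about 0.16 m beside it, nearer or farther from the robot; the wash bottle stands in it
- wash_bottle: white squeeze wash bottle, blue cap with a thin bent spout, body 70 mm across, 208 mm tall over the spout, loose, standing in the taken bay; origin: on the worktop under it, 21 mm from the body's axis, on the side of the spout. To be left alone
- beaker: empty clear plastic beaker, 75 mm across, 95 mm tall, loose, farther from the robot than the work; origin: centre of its underside. To be left alone
- specimen_cup: white specimen cup with yellow lid, 54 mm across, 66 mm tall, loose, the one next to the beaker, farther from the robot than the work; origin: centre of its underside. To be left alone

How it is judged:
At the end, for the whole second after the job is handed in: the white bottle stands upright (within 3 degrees) and still on the worktop in the empty bay, at most 8 mm from touching the back bumper and within the side walls; the wash bottle, the beaker and the specimen cup are within 20 mm of where they stood (x of white_bottle in the frame of empty_bay between -0.008 and 0.008 m and y of white_bottle in the frame of empty_bay between -0.012 and 0.012 m and height (world z) of white_bottle below 0.004 m and angle between white_bottle's own z axis and vertical below 0.05 rad and linear speed of white_bottle below 0.02 m/s and distance of each of wash_bottle, beaker, specimen_cup from where it was at the start of the episode below 0.02 m).
It fails at once if the white bottle tips by more than 11 degrees (angle between white_bottle's own z axis and vertical above 0.2 rad).
It fails at once if the white bottle is lifted off the worktop (height (world z) of white_bottle above 0.012 m or (height (world z) of white_bottle above 0.004 m and angle between white_bottle's own z axis and vertical below 0.06 rad)).
It fails at once if the fingers pinch or ram the white bottle with more than 40 N (contact force between the fingers and white_bottle above 40 N).
It fails at once if the wash bottle, the beaker or the specimen cup is pushed more than 20 mm or tipped (distance of any of wash_bottle, beaker, specimen_cup from where it was at the start of the episode above 0.02 m or angle between any of wash_bottle, beaker, specimen_cup's own z axis and vertical above 0.2 rad).
It also fails if it takes over 58 s, if anything falls off the work surface, if the arm or the gripper's body presses on something with over 40 N, if the wrist force passes 120 N, or if a joint passes its speed limit or range.

## Working session

There is one attempt and no reset: what is moved stays moved. The work goes in short steps, Python scripts to look and compute and a tool call to move; the robot and the scene stay as the last step left them, time stands still between calls to the robot, and variables do not carry over. Pictures are saved under pics/ and viewed, and the job is handed in when it is done.

Besides the shell and the picture viewer there is one more tool, called after "Request:" by a JSON object that holds its "op" and its "data". carry_out: Moves the arm, as the interface text tells. Its arguments: {"type":"object","properties":{"steps":{"type":"array","items":{"type":"array"}}},"required":["steps"]}

```bash
mkdir -p pics; ls; python3 - <<'E'
from station import arm
import cv2,json
o=arm.observe();print(o)
for n in("scene","top"):
    p=arm.snapshot(n);cv2.imwrite(f"pics/{n}0.png",p["color"]);print(n,p["K"],p["pose"])
    for q in("white_bottle","empty_bay","taken_bay","wash_bottle","beaker","specimen_cup"):
        print(q,arm.look_for(p,q)[:3])
E
```

```text
pics
{'t': 0.0, 'q': array([ 1.13641884e+00,  1.24496128e-01,  1.65164241e+00,  3.99247918e-06,
        1.36747366e+00, -8.26286914e-02]), 'qvel': array([ 0.0006209 ,  0.00092434,  0.00031872,  0.00114535, -0.00050531,
       -0.00149239]), 'effort': array([ 1.24485210e-03, -4.23628020e+01, -3.65447545e+01, -4.62551725e-05,
        6.85074949e-03,  4.45735566e-06]), 'eef_pos': array([0.22374576, 0.60964865, 0.23007749]), 'orientation': array([ 1.74969425e-01,  9.84573350e-01, -9.75720533e-04, -2.60021268e-04]), 'ft_force': array([-0.16897672,  0.27991331,  0.34588438]), 'wrist_torque': array([ 0.04058692,  0.00616928, -0.00705501]), 'width': 0.08533651433514773}
scene [[424.81346276   0.         319.85005446]
 [  0.         424.81346276 195.92137161]
 [  0.           0.           1.        ]] [[ 0.54888652 -0.50376798  0.66703929  0.0646767 ]
 [-0.83576775 -0.34477096  0.42734677 -0.27534964]
 [ 0.01469216 -0.7920548  -0.61027316  0.55234805]
 [ 0.          0.          0.          1.        ]]
white_bottle [{'location': [215.5, 205.2], 'p': 0.72}]
empty_bay [{'location': [367.7, 237.
[... 219 characters left out ...]
0.63}]
top [[452.43594726   0.         321.15476679]
 [  0.         452.43594726 206.78891718]
 [  0.           0.           1.        ]] [[ 0.01148542 -0.98623786  0.16493322  0.47397072]
 [-0.99981969 -0.00883234  0.01681018  0.06564356]
 [-0.01512209 -0.16509655 -0.98616147  0.87872537]
 [ 0.          0.          0.          1.        ]]
white_bottle [{'location': [248.5, 289.6], 'p': 0.91}]
empty_bay [{'location': [386.8, 213.6], 'p': 0.56}]
taken_bay [{'location': [401.7, 289.6], 'p': 0.57}]
wash_bottle [{'location': [377.6, 290.7], 'p': 0.89}, {'location': [387.6, 218.7], 'p': 0.33}]
beaker [{'location': [283.0, 117.5], 'p': 0.72}]
specimen_cup [{'location': [346.2, 127.5], 'p': 0.75}]
```

View pics/scene0.png

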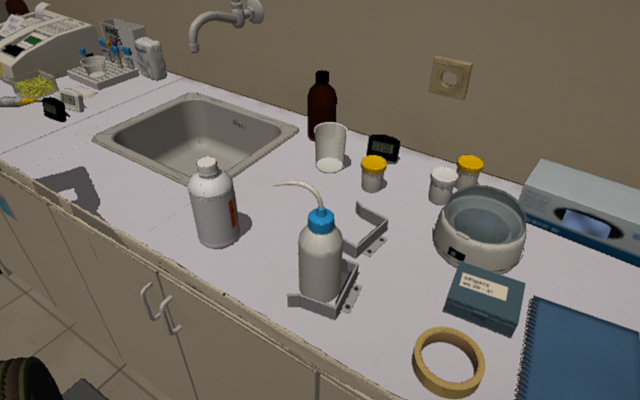

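View pics/top0.png

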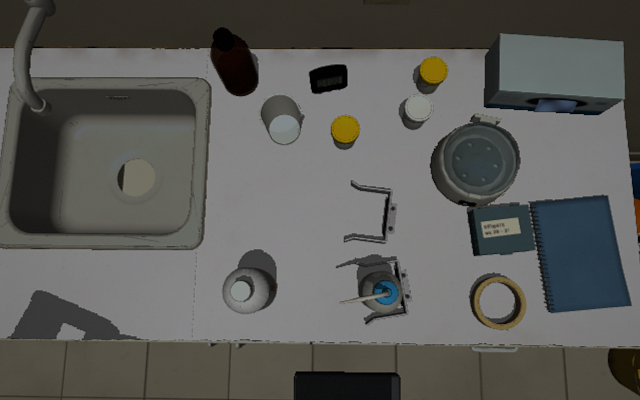

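```bash
python3 - <<'E'
import cv2
a=cv2.imread("pics/top0.png");cv2.imwrite("pics/top0b.png",cv2.resize(a[160:350,190:450],None,fx=3,fy=3,interpolation=cv2.INTER_CUBIC))
E
```

```text
(no output)
```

View pics/top0b.png

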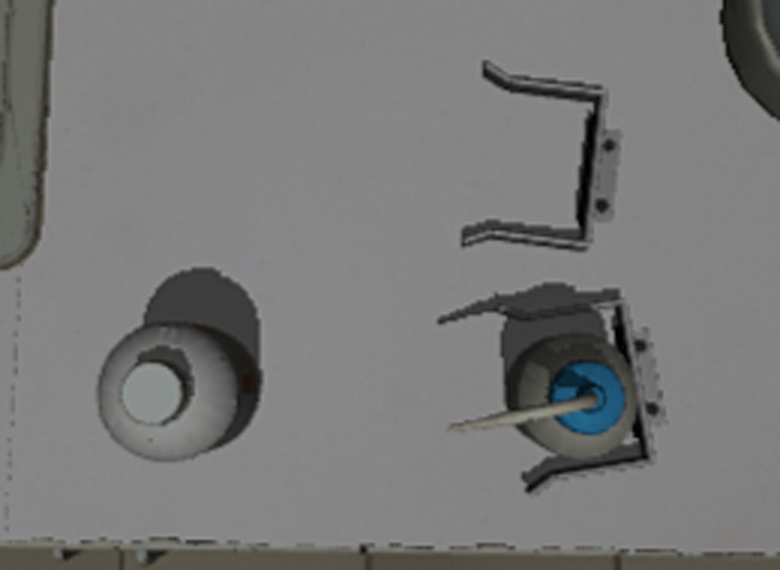

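```bash
cat > h.py <<'E'
import numpy as np
def ray(p,uv,z):
    d=np.linalg.inv(p["K"])@[uv[0],uv[1],1]; R=p["pose"][:3,:3];t=p["pose"][:3,3]
    d=R@d; return (t+d*(z-t[2])/d[2])[:2]
def proj(p,X):
    X=np.atleast_2d(X);R=p["pose"][:3,:3];t=p["pose"][:3,3]
    c=(X-t)@R; c=c@p["K"].T; return c[:,:2]/c[:,2:]
def crop(uv,o,f=3): return (np.array(uv)-np.array(o)+.5)*f-.5
E
python3 - <<'E'
from station import arm
from h import *
import cv2
from scipy.optimize import least_squares
p=arm.snapshot("top");cr=lambda c:[(c[0]+.5)/3-.5+190,(c[1]+.5)/3-.5+160]
loc=np.array([[-.033,.059],[-.015,.048],[.04,.048],[-.033,-.059],[-.015,-.048],[.04,-.048]])
px=[(486,65),(510,82),(604,94),(465,242),(490,230),(588,246)]
W=np.array([ray(p,cr(c),.03) for c in px]);print(W)
def f(v):
    c,s=np.cos(v[2]),np.sin(v[2]);return (v[:2]+loc@np.array([[c,s],[-s,c]])-W).ravel()
r=least_squares(f,[.5,0,-1.57]);print("bay",r.x,r.fun.reshape(-1,2)*1e3)
bx,by,th=r.x
print("cap",ray(p,cr((153,393)),.167))
for u in [(97,390),(240,390),(165,461)]:print(ray(p,cr(u),.1))
b=ray(p,cr((153,393)),.167)
# overlay in both views
a=np.linspace(0,6.3,60)
for n in("top","scene"):
    p=arm.snapshot(n);im=p["color"].copy();o=(190,160) if n=="top" else (150,130)
    im=cv2.resize(im[o[1]:o[1]+190,o[0]:o[0]+260],None,fx=3,fy=3)
    def dr(X,col):
        cv2.polylines(im,[crop(proj(p,X),o).round().astype(int)],False,col,1)
    for z in(0,.12): dr(np.c_[b[0]+.039*np.cos(a),b[1]+.039*np.sin(a),0*a+z],(0,0,255))
    dr(np.c_[b[0]+.016*np.cos(a),b[1]+.016*np.sin(a),0*a+.167],(0,255,0))
    c,s=np.cos(th),np.sin(th);L=np.array([[-.033,.059],[-.015,.047],[.039,.047],[.039,-.047],[-.015,-.047],[-.033,-.059]])
    for z in (0,.03):dr(np.c_[[bx,by]+L@np.array([[c,s],[-s,c]]),np.full(6,z)],(0,255,255))
    cv2.imwrite(f"pics/ov_{n}.png",im)
E
```

```text
[[ 0.66595033  0.02214387]
 [ 0.65497353  0.00684455]
 [ 0.6476684  -0.05287303]
 [ 0.55246402  0.03523224]
 [ 0.56015194  0.01960175]
 [ 0.55073665 -0.04155126]]
bay [ 0.60499436 -0.00441317 -1.69478302] [[ 1.67220101 -1.10685781]
 [-0.49260514 -2.30899767]
 [ 0.0107159   2.83079146]
 [-1.9356569   0.39774386]
 [-0.9340641  -3.19394638]
 [ 1.67940923  3.38126654]]
cap [0.45996887 0.20112765]
[0.45994714 0.24574938]
[0.46089782 0.1646253 ]
[0.42122352 0.20559411]
```

View pics/ov_top.png

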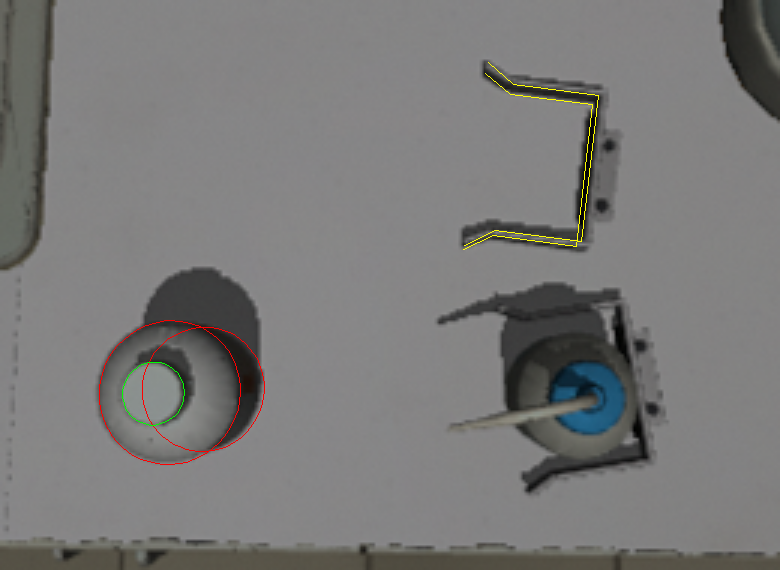

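View pics/ov_scene.png

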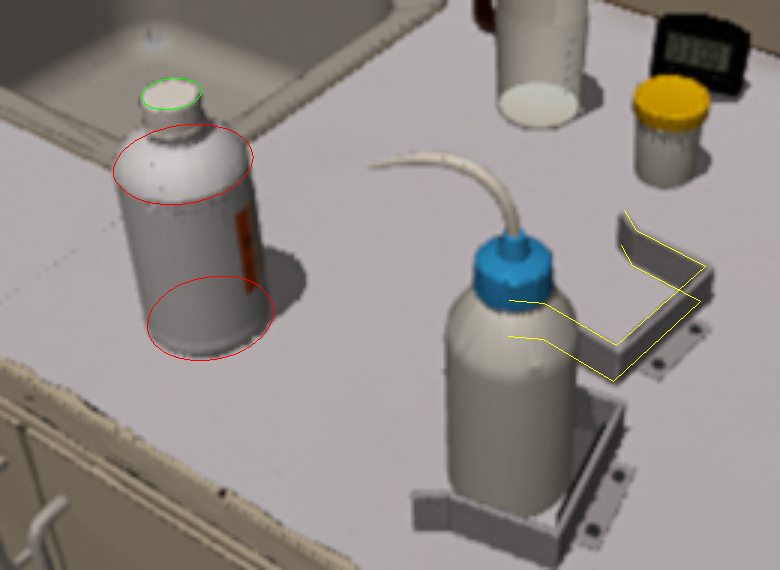

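```bash
cat >> h.py <<'E'
from scipy.spatial.transform import Rotation
def tool(o,goal):
    R=Rotation.from_quat(o["orientation"]).as_matrix()
    return R.T@(np.array(goal)-o["eef_pos"])*100
E
python3 - <<'E'
from station import arm
from h import *
import cv2
p=arm.snapshot("wrist");o=arm.observe();cv2.imwrite("pics/w0.png",p["color"])
R=Rotation.from_quat(o["orientation"]).as_matrix()
print("cam in tool",R.T@(p["pose"][:3,3]-o["eef_pos"]),R.T@p["pose"][:3,2],p["K"][0,0])
print(R, tool(o,[.37,.27,.20]),o["t"])
E
```

```text
cam in tool [ 0.07104486 -0.00019914 -0.14303299] [-2.78782436e-01  1.15821520e-04  9.60354278e-01] 332.19214928196936
[[-9.38745312e-01  3.44611723e-01 -1.38976359e-05]
 [ 3.44611721e-01  9.38745310e-01  5.95499804e-05]
 [ 3.35679619e-05  5.11129767e-05 -9.99999998e-01]] [-25.42835154 -26.90369777   3.13113937] 0.9
```

View pics/w0.png

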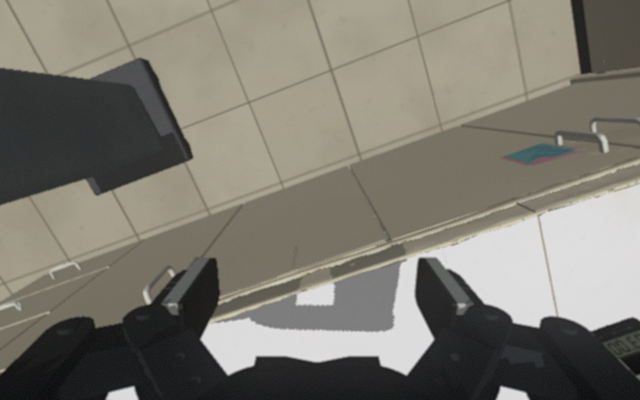

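Request:
{"op": "carry_out", "data": {"steps": [[0, [-2.7, -2.9, 0], 0], [0, [-2.7, -2.9, 0], 0], [0, [-2.7, -2.9, 0], 0], [0, [-2.7, -2.9, 0], 0], [0, [-2.7, -2.9, 0], 0], [0, [-2.7, -2.9, 0], 0], [0, [-2.7, -2.9, 0], 0], [0, [-2.7, -2.9, 0], 0], [0, [-2.7, -2.9, 0], 0], [0, [0, 0, 0], 0]]}}

```text
t: 2.15
eef_pos: [0.3664, 0.2723, 0.2324]
orientation: [0.174, 0.985, 0.002, 0.002]
ft_force: [-0.0, -0.1, 0.2]
width: 0.0854
```

```bash
python3 - <<'E'
from station import arm
from h import *
import cv2
o=arm.observe();print(o)
for n in("scene","top","wrist"):
    p=arm.snapshot(n);cv2.imwrite(f"pics/{n}1.png",p["color"])
    if n!="wrist":print(proj(p,o["eef_pos"]))
E
```

```text
{'t': 2.15, 'q': array([ 5.21547816e-01, -3.27557928e-01,  2.06516045e+00, -6.30623469e-05,
        1.39919114e+00, -6.99418512e-01]), 'qvel': array([ 2.31009798e-02,  8.80072742e-05, -3.02401749e-03,  2.10180158e-02,
       -4.56764240e-03, -1.52076262e-03]), 'effort': array([-9.04068891e-01, -2.20189691e+01, -3.67698741e+01, -1.62696051e-01,
        2.09180400e-02, -1.20505840e-01]), 'eef_pos': array([0.36635539, 0.27231386, 0.23244269]), 'orientation': array([0.1740187 , 0.98473942, 0.00151545, 0.00186063]), 'ft_force': array([-0.01534432, -0.07883632,  0.21335603]), 'wrist_torque': array([0.01079362, 0.00036463, 0.02015333]), 'width': 0.08536284385054173}
[[119.85379629 137.02593659]]
[[177.30803908 360.01171382]]
```

View pics/scene1.png

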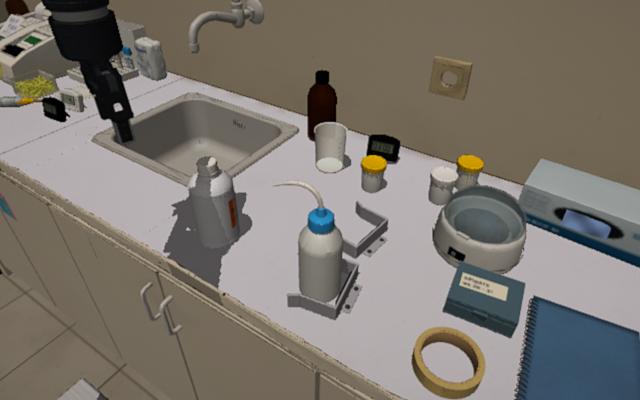

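View pics/top1.png

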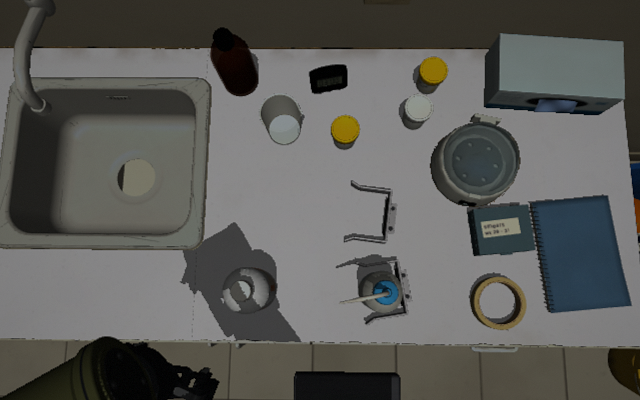

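Request:
{"op": "carry_out", "data": {"steps": [[0, [0, 0, 0], -0.18], [0, [0, 0, 0], -0.18], [0, [0, 0, 0], -0.18], [0, [0, 0, 0], -0.18], [0, [0, 0, 0], -0.18], [0, [0, 0, 0], -0.18], [0, [0, 0, 0], -0.18], [0, [0, 0, 0], -0.05], [0, [0, 0, 0], 0], [0, [0, 0, 0], 0]]}}

```text
t: 3.55
eef_pos: [0.3606, 0.2846, 0.2319]
orientation: [-0.489, 0.872, 0.002, 0.001]
ft_force: [-0.4, 0.2, -0.8]
width: 0.0852
```

```bash
python3 - <<'E'
from station import arm
from h import *
import cv2
o=arm.observe();print(o["q"],o["eef_pos"]);R=Rotation.from_quat(o["orientation"]).as_matrix();print(R)
p=arm.snapshot("scene");im=p["color"]
oo=(20,0);im=cv2.resize(im[0:190,20:280],None,fx=3,fy=3,interpolation=cv2.INTER_CUBIC)
# grid in tool yz plane
for y in np.arange(-.08,.081,.01):
    q=crop(proj(p,[o["eef_pos"]+R@[0,y,z] for z in (0,-.12)]),oo).round().astype(int)
    cv2.line(im,tuple(map(int,q[0])),tuple(map(int,q[1])),(0,255,255) if abs(y)<.001 else (0,120,0),1)
for z in np.arange(-.12,.001,.02):
    q=crop(proj(p,[o["eef_pos"]+R@[0,y,z] for y in (-.08,.08)]),oo).round().astype(int)
    cv2.line(im,tuple(map(int,q[0])),tuple(map(int,q[1])),(0,0,255) if z>-.001 else (120,60,0),1)
cv2.imwrite("pics/grid.png",im)
E
```

```text
[ 0.54933034 -0.3185317   2.05918853  0.00310617  1.39840841 -2.04454004] [0.3605928  0.28458402 0.23191357]
[[-5.21194544e-01 -8.53437716e-01  5.58510853e-04]
 [-8.53430115e-01  5.21192474e-01  3.92992749e-03]
 [-3.64504000e-03  1.57160679e-03 -9.99992122e-01]]
```

View pics/grid.png

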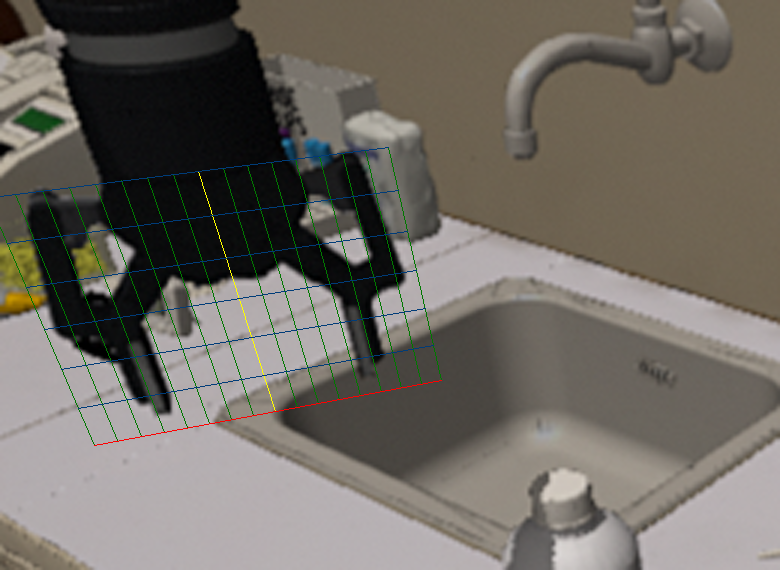

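```bash
python3 - <<'E'
from station import arm
from h import *
import cv2
p=arm.snapshot("top");im=p["color"]
for c in [(210,339),(210,344),(300,340),(120,337)]: print(c,ray(p,c,0),ray(p,c,.02))
cv2.imwrite("pics/edge.png",np.vstack([cv2.resize(im[280:400,150:410],None,fx=3,fy=2.4,interpolation=cv2.INTER_CUBIC)]))
p=arm.snapshot("scene");cv2.imwrite("pics/edge2.png",cv2.resize(p["color"][130:320,60:320],None,fx=3,fy=3,interpolation=cv2.INTER_CUBIC))
E
```

```text
(210, 339) [0.36647362 0.28719443] [0.36892028 0.28215188]
(210, 344) [0.35738777 0.28671986] [0.36004123 0.28168811]
(300, 340) [0.36691339 0.11744497] [0.36935004 0.11626596]
(120, 337) [0.36785781 0.45821472] [0.37027297 0.44927971]
```

View pics/edge.png

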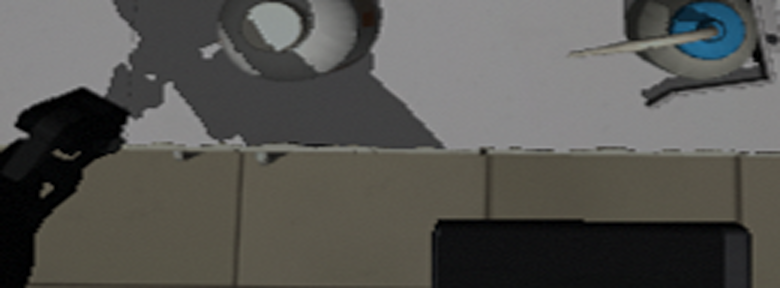

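View pics/edge2.png

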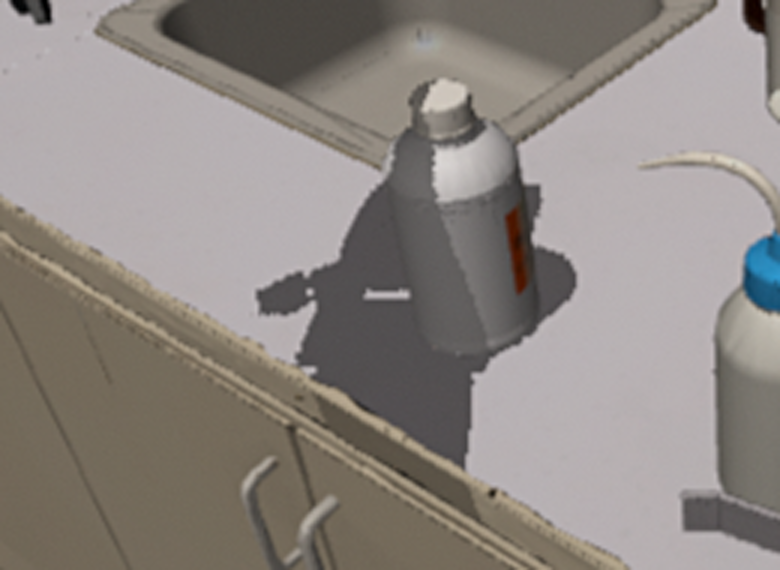

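Request:
{"op": "carry_out", "data": {"steps": [[0, [0, 0, 0], 0.115], [0, [0, 0, 2], 0], [0, [0, 0, 3], 0], [0, [0, 0, 3], 0], [0, [0, 0, 3], 0], [0, [0, 0, 3], 0], [0, [0, 0, 3], 0], [0, [0, 0, 2], 0], [0, [0, 0, 0], 0], [0, [0, 0, 0], 0]]}}

```text
t: 4.95
eef_pos: [0.356, 0.2814, 0.0266]
orientation: [-0.443, 0.897, 0.001, -0.003]
ft_force: [1.5, -0.2, -0.1]
width: 0.0851
```

```bash
cat > st.py <<'E'
from station import arm
from h import *
import cv2,sys
def rep(goal=None,yaw=None):
    o=arm.observe();R=Rotation.from_quat(o["orientation"]).as_matrix()
    print("t",round(o["t"],2),"eef",o["eef_pos"].round(4),"-y dir",(-R[:,1]).round(4),"z",R[:,2].round(4),"F",o["ft_force"].round(2))
    if goal is not None: print("shift cm",tool(o,goal).round(2))
    if yaw is not None: print("spin", round(-(yaw-np.arctan2(-R[1,1],-R[0,1])),3))
    return o,R
def pic(cam,name,x0,y0,w=260,h=190,b=None,extra=()):
    p=arm.snapshot(cam);im=cv2.resize(p["color"][y0:y0+h,x0:x0+w],None,fx=3,fy=3,interpolation=cv2.INTER_CUBIC)
    a=np.linspace(0,6.3,60)
    if b is not None:
        for z,r in((0,.039),(.167,.016)):
            cv2.polylines(im,[crop(proj(p,np.c_[b[0]+r*np.cos(a),b[1]+r*np.sin(a),0*a+z]),(x0,y0)).round().astype(int)],False,(0,0,255),1)
    cv2.imwrite(f"pics/{name}.png",im);return p
def uncrop(c,x0,y0): return [(c[0]+.5)/3-.5+x0,(c[1]+.5)/3-.5+y0]
E
python3 - <<'E'
from st import *
o,R=rep([.356,.284,0],-.663)
p=pic("scene","s2",60,60)
B=np.array([.460,.203]);print("tool frame bottle",tool(o,[*B,0]))
E
```

```text
t 4.95 eef [0.356  0.2814 0.0266] -y dir [ 0.7937 -0.6083 -0.005 ] z [-7.e-03 -8.e-04 -1.e+00] F [ 1.46 -0.23 -0.15]
shift cm [-0.22  0.14  2.66]
spin 0.009
tool frame bottle [ -0.11820268 -13.04214579   2.59076484]
```

View pics/s2.png

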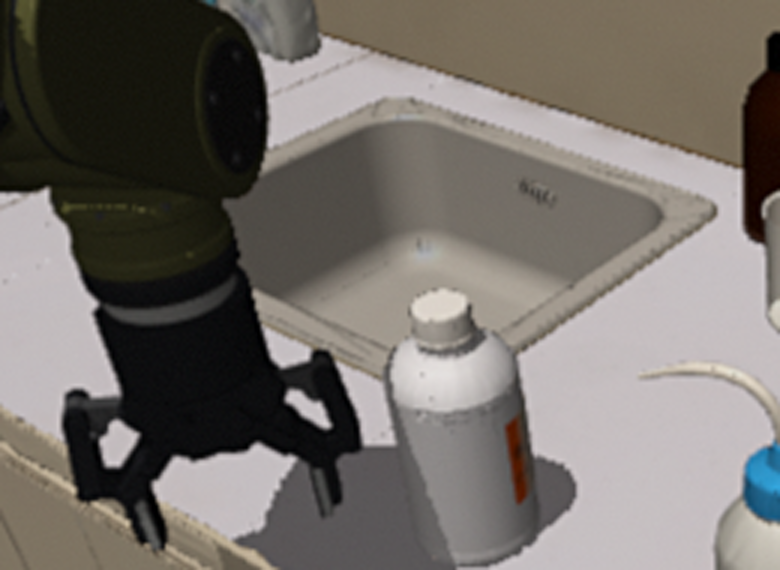

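Request:
{"op": "carry_out", "data": {"steps": [[0, [0, 0, 0.5], 0], [0, [0, 0, 0.5], 0], [0, [0, 0, 0.5], 0], [0, [0, 0, 0.5], 0], [0, [0, 0, 0], 0], [0, [0, 0, 0], 0], [0, [0, 0, 0], 0], [0, [0, 0, 0], 0], [0, [0, 0, 0], 0], [0, [0, 0, 0], 0]]}}

```text
t: 6.25
eef_pos: [0.3577, 0.2826, 0.0079]
orientation: [-0.443, 0.897, 0.001, -0.001]
ft_force: [0.3, 0.1, 0.8]
width: 0.0855
```

```bash
python3 - <<'E'
from st import *
o,R=rep([.356,.284,-.005],-.663)
E
```

```text
t 6.25 eef [0.3577 0.2826 0.0079] -y dir [ 0.794  -0.6079 -0.003 ] z [-0.0022  0.0021 -1.    ] F [0.33 0.09 0.78]
shift cm [-0.01  0.22  1.29]
spin 0.01
```

Request:
{"op": "carry_out", "data": {"steps": [[0, [0, 0, 0.4], 0], [0, [0, 0, 0.4], 0], [0, [0, 0, 0.3], 0], [0, [0, 0, 0], 0], [0, [0, -0.3, 0], 0], [0, [0, -0.3, 0], 0], [0, [0, -0.3, 0], 0], [0, [0, 0, 0], 0], [0, [0, 0, 0], 0], [0, [0, 0, 0], 0]]}}

```text
t: 7.5
eef_pos: [0.3655, 0.2767, -0.0039]
orientation: [-0.443, 0.897, 0.001, -0.0]
ft_force: [0.1, -0.1, -0.6]
width: 0.0854
```

```bash
python3 - <<'E'
from st import *
o,R=rep()
print(tool(o,[.46,.203,0]))
p=pic("scene","s3",60,100,b=[.46,.203])
E
```

```text
t 7.5 eef [ 0.3655  0.2767 -0.0039] -y dir [ 0.7938 -0.6082 -0.0029] z [-0.0021  0.0021 -1.    ] F [ 0.12 -0.14 -0.61]
[  0.10197274 -11.97810827  -0.4227511 ]
```

View pics/s3.png

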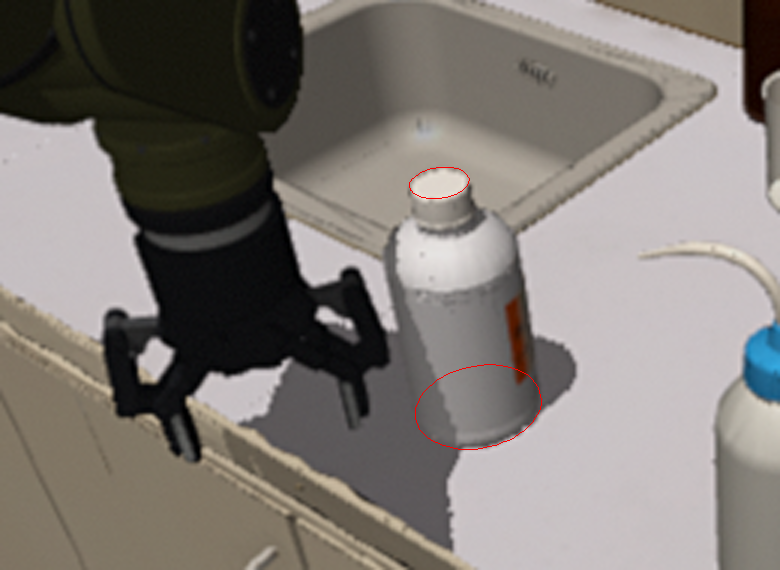

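Request:
{"op": "carry_out", "data": {"steps": [[0, [0, -0.3, 0], 0], [0, [0, -0.3, 0], 0], [0, [0, -0.3, 0], 0], [0, [0, -0.3, 0], 0], [0, [0, -0.3, 0], 0], [0, [0, 0, 0], 0], [0, [0, 0, 0], 0], [0, [0, 0, 0], 0], [0, [0, 0, 0], 0], [0, [0, 0, 0], 0]]}}

```text
t: 8.8
eef_pos: [0.3774, 0.2675, -0.0038]
orientation: [-0.443, 0.897, 0.002, -0.001]
ft_force: [-0.8, 1.0, 0.1]
width: 0.0856
```

```bash
python3 - <<'E'
from st import *
o,R=rep()
print(tool(o,[.46,.203,0]))
p=pic("scene","s4",60,100,b=[.46,.203])
E
```

```text
t 8.8 eef [ 0.3774  0.2675 -0.0038] -y dir [ 0.7938 -0.6081 -0.0048] z [-0.0038  0.003  -1.    ] F [-0.78  0.96  0.07]
[  0.09828384 -10.48358894  -0.4343777 ]
```

View pics/s4.png

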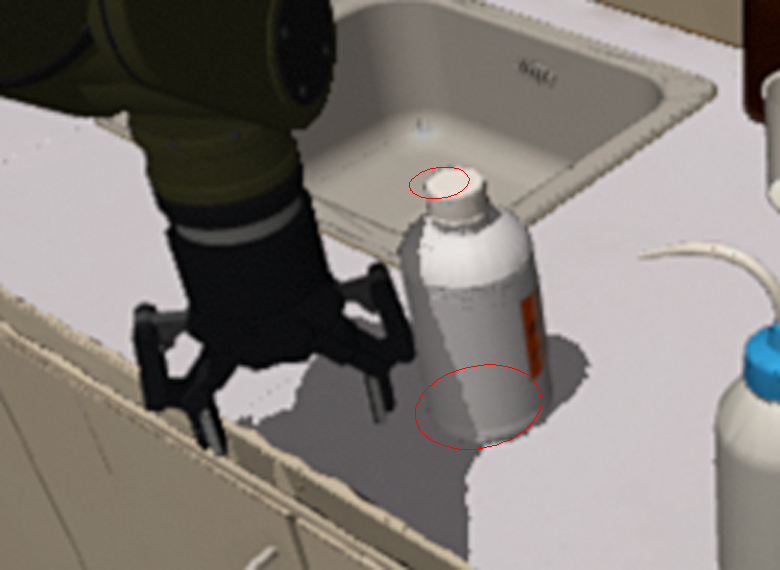

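Request:
{"op": "carry_out", "data": {"steps": [[0, [0, -0.3, 0], 0], [0, [0, -0.4, 0], 0], [0, [0, -0.4, 0], 0], [0, [0, -0.4, 0], 0], [0, [0, -0.4, 0], 0], [0, [0, -0.4, 0], 0], [0, [0, -0.4, 0], 0], [0, [0, -0.3, 0], 0], [0, [0, -0.2, 0], 0], [0, [0, 0, 0], 0]]}}

```text
t: 10.1
eef_pos: [0.4046, 0.2468, -0.0039]
orientation: [-0.443, 0.897, 0.002, -0.001]
ft_force: [-2.4, 2.1, 1.6]
width: 0.0854
```

```bash
python3 - <<'E'
from st import *
o,R=rep()
B=o["eef_pos"][:2]-R[:2,1]*.114
p=pic("scene","s5",60,100,b=B)
p=pic("top","t5",140,180,b=B)
print(B)
cv2.imwrite("pics/c5.png",cv2.resize(np.hstack([cv2.imread("pics/s5.png"),cv2.imread("pics/t5.png")]),None,fx=.51,fy=.51,interpolation=cv2.INTER_AREA))
E
```

```text
t 10.1 eef [ 0.4046  0.2468 -0.0039] -y dir [ 0.7937 -0.6083 -0.0053] z [-0.0042  0.0033 -1.    ] F [-2.38  2.12  1.64]
[0.49503894 0.17745482]
```

View pics/s5.png

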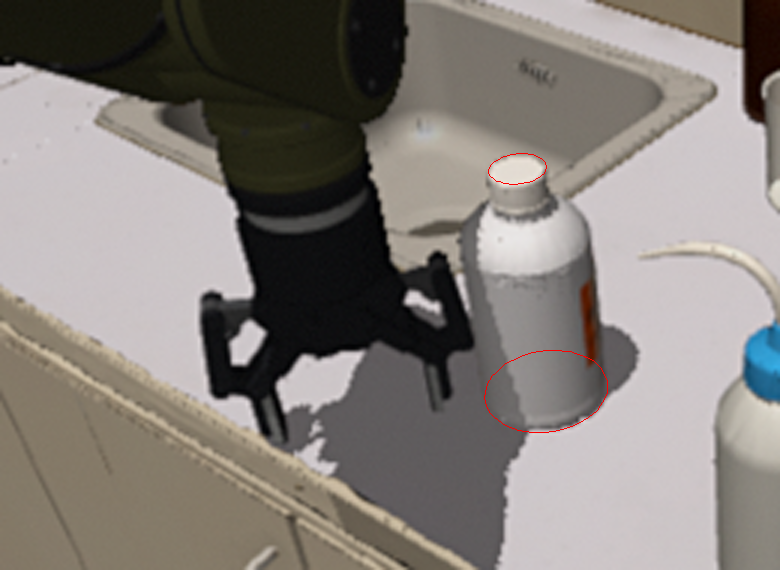

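View pics/t5.png

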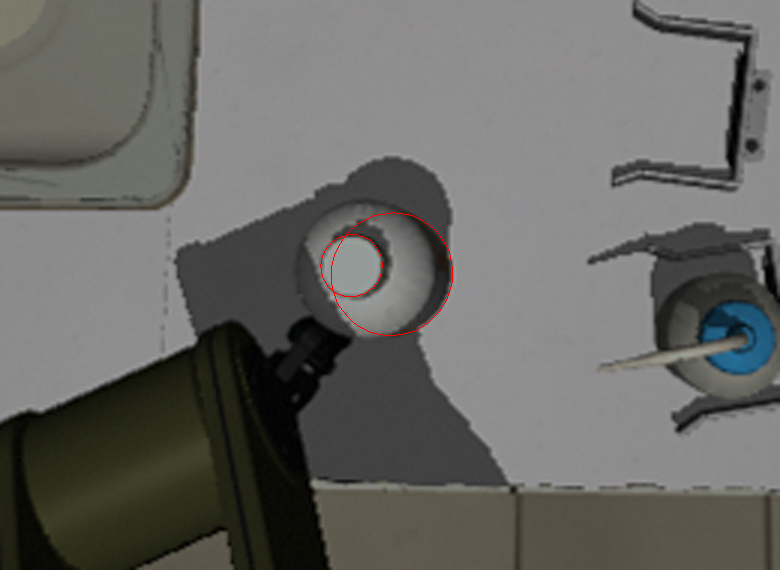

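Request:
{"op": "carry_out", "data": {"steps": [[0, [0, -0.3, 0], 0], [0, [0, -0.5, 0], 0], [0, [0, -0.6, 0], 0], [0, [0, -0.6, 0], 0], [0, [0, -0.6, 0], 0], [0, [0, -0.6, 0], 0], [0, [0, -0.6, 0], 0], [0, [0, -0.6, 0], 0], [0, [0, -0.4, 0], 0], [0, [0, -0.2, 0], 0]]}}

```text
t: 11.45
eef_pos: [0.4468, 0.2146, -0.0039]
orientation: [-0.443, 0.897, 0.003, -0.001]
ft_force: [-4.2, 3.4, 3.8]
width: 0.0857
```

```bash
python3 - <<'E'
from st import *
o,R=rep()
B=o["eef_pos"][:2]-R[:2,1]*.114
p=pic("scene","s6",120,80,b=B)
p=pic("top","t6",190,160,b=B)
print(B)
E
```

```text
t 11.45 eef [ 0.4468  0.2146 -0.0039] -y dir [ 0.794  -0.608  -0.0056] z [-0.0044  0.0035 -1.    ] F [-4.18  3.37  3.81]
[0.53729514 0.14530443]
```

View pics/s6.png

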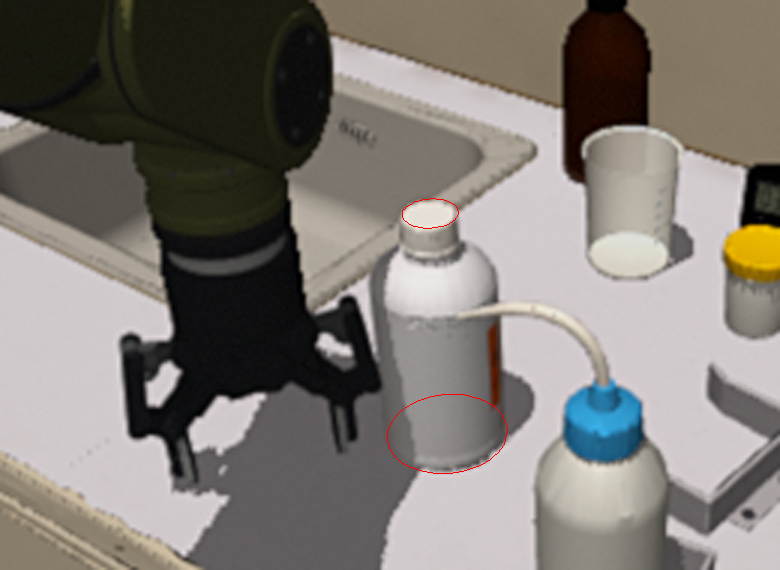

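View pics/t6.png

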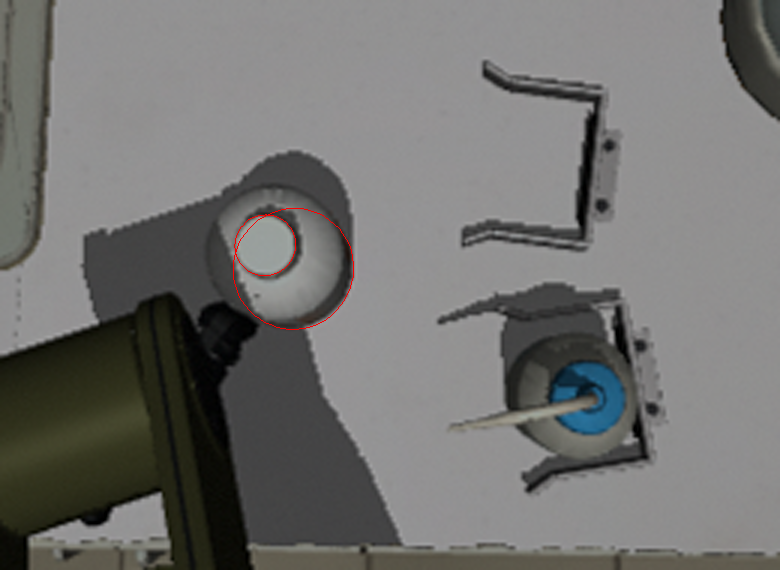

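Request:
{"op": "carry_out", "data": {"steps": [[0, [0, -0.3, 0], 0], [0, [0, -0.5, 0], 0], [0, [0, -0.6, 0], 0], [0, [0, -0.6, 0], 0], [0, [0, -0.6, 0], 0], [0, [0, -0.6, 0], 0], [0, [0, -0.6, 0], 0], [0, [0, -0.6, 0], 0], [0, [0, -0.5, 0], 0], [0, [0, -0.3, 0], 0]]}}

```text
t: 12.8
eef_pos: [0.4903, 0.181, -0.0043]
orientation: [-0.443, 0.896, 0.002, -0.001]
ft_force: [-4.0, 3.0, 2.8]
width: 0.0853
```

```bash
python3 - <<'E'
from st import *
o,R=rep()
B=o["eef_pos"][:2]-R[:2,1]*.114
p=pic("top","t7",190,160,b=B)
print(B, "spout tip", ray(p,uncrop((450,429),190,160),.19))
E
```

```text
t 12.8 eef [ 0.4903  0.181  -0.0043] -y dir [ 0.7944 -0.6074 -0.0057] z [-0.0048  0.0031 -1.    ] F [-3.97  3.    2.81]
[0.58087264 0.1117937 ] spout tip [0.44458538 0.04813825]
```

View pics/t7.png

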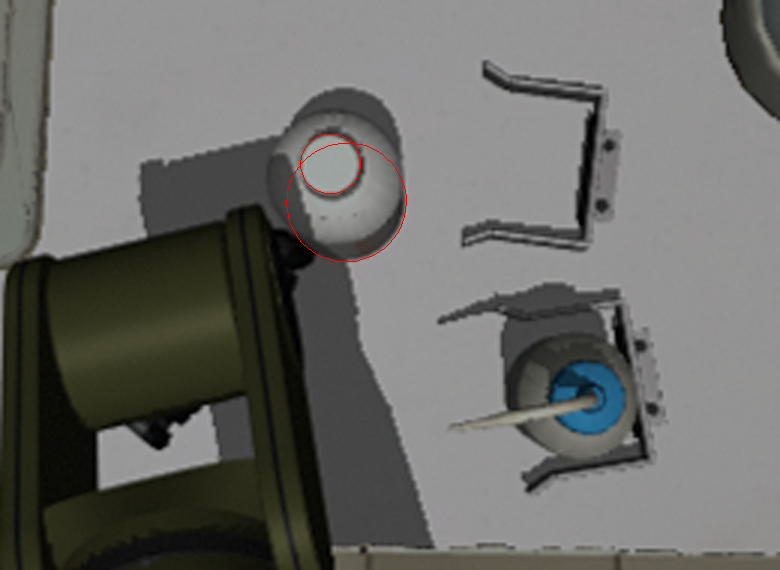

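Request:
{"op": "carry_out", "data": {"steps": [[0, [0, -0.4, 0], 0], [0, [0, -0.6, 0], 0], [0, [0, -0.6, 0], 0], [0, [0, -0.6, 0], 0], [0, [0, -0.6, 0], 0], [0, [0, -0.6, 0], 0], [0, [0, -0.5, 0], 0], [0, [0, -0.3, 0], 0], [0, [0, 0, 0], 0], [0, [0, 0, 0], 0]]}}

```text
t: 14.1
eef_pos: [0.5259, 0.1535, -0.0049]
orientation: [-0.443, 0.896, 0.002, -0.002]
ft_force: [-3.0, 2.8, 3.7]
width: 0.0855
```

```bash
python3 - <<'E'
from st import *
o,R=rep()
B=o["eef_pos"][:2]-R[:2,1]*.114
p=pic("top","t8",190,160,b=B)
print(B)
E
```

```text
t 14.1 eef [ 0.5259  0.1535 -0.0049] -y dir [ 0.7945 -0.6072 -0.0054] z [-0.0048  0.0027 -1.    ] F [-2.97  2.8   3.68]
[0.61650901 0.08427525]
```

View pics/t8.png

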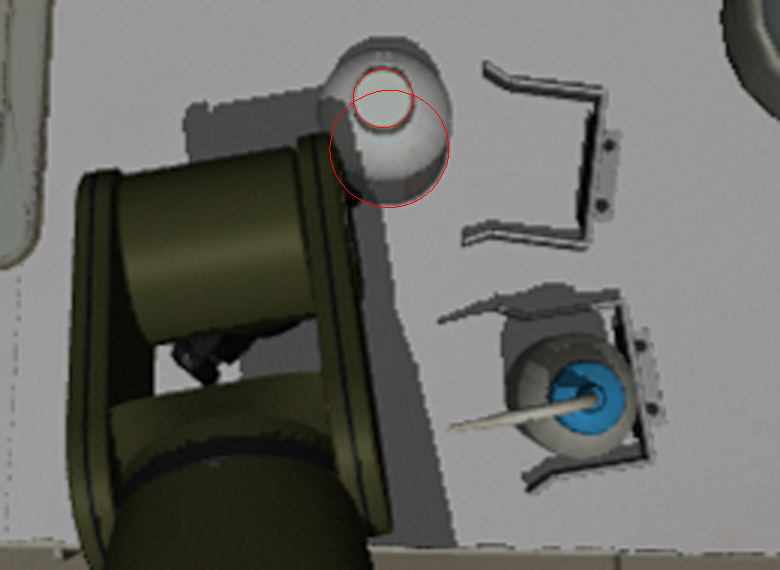

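Request:
{"op": "carry_out", "data": {"steps": [[0, [0, 1, 0], 0], [0, [0, 1.3, -1], 0], [0, [0, 1.3, -1], 0], [0, [0, 1.3, -1], 0.17], [0, [0, 0, -1], 0.175], [0, [0, 0, 0], 0.175], [0, [0, 0, 0], 0.175], [0, [0, 0, 0], 0.175], [0, [0, 0, 0], 0.17], [0, [0, 0, 0], 0]]}}

```text
t: 15.4
eef_pos: [0.4824, 0.1881, 0.0429]
orientation: [0.075, 0.997, 0.002, 0.002]
ft_force: [-1.4, -0.6, 0.3]
width: 0.0855
```

```bash
python3 - <<'E'
from st import *
d=np.array([-.13,-.9915]);B=np.array([.6165,.084]);g=B-d*.136
print(g,np.arctan2(d[1],d[0]))
o,R=rep([*g,.03],np.arctan2(d[1],d[0]))
p=pic("top","t9",190,160,b=B)
print(ray(p,(207,200),0),ray(p,(203,240),0))
E
```

```text
[0.63418  0.218844] -1.7011671257237593
t 15.4 eef [0.4824 0.1881 0.0429] -y dir [-0.1491 -0.9888 -0.0034] z [ 0.0037  0.0029 -1.    ] F [-1.38 -0.63  0.29]
shift cm [-14.54   5.3    1.36]
spin -0.019
[0.63255175 0.30706415] [0.55309942 0.31067433]
```

View pics/t9.png

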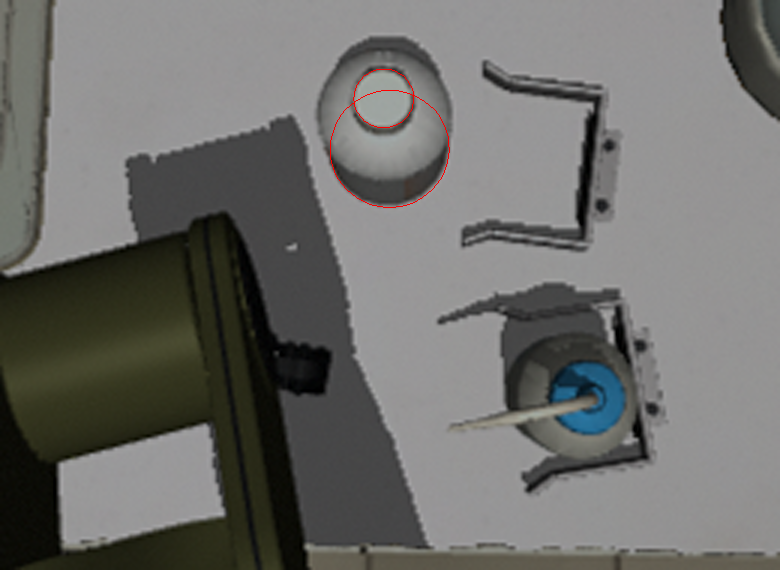

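Request:
{"op": "carry_out", "data": {"steps": [[0, [0, 1.6, 0], -0.019], [0, [0, 2, 0], 0], [0, [-1, 1.2, 0], 0], [0, [-2.2, 0, 0], 0], [0, [-2.5, 0, 0], 0], [0, [-2.5, 0, 0], 0], [0, [-2.5, 0, 0], 0], [0, [-2, 0, 0], 0], [0, [-1, 0, 0], 0], [0, [0, 0, 0], 0]]}}

```text
t: 16.7
eef_pos: [0.6335, 0.2288, 0.0424]
orientation: [0.058, 0.998, 0.002, 0.002]
ft_force: [-0.4, -0.2, 0.8]
width: 0.0857
```

```bash
python3 - <<'E'
from st import *
d=np.array([-.13,-.9915]);B=np.array([.6165,.084]);g=B-d*.136
o,R=rep([*g,-.004],np.arctan2(d[1],d[0]))
p=pic("scene","s10",160,60,b=B)
E
```

```text
t 16.7 eef [0.6335 0.2288 0.0424] -y dir [-0.116  -0.9932 -0.0042] z [ 0.0052  0.0036 -1.    ] F [-0.36 -0.19  0.78]
shift cm [-0.16 -1.    4.64]
spin 0.014
```

View pics/s10.png

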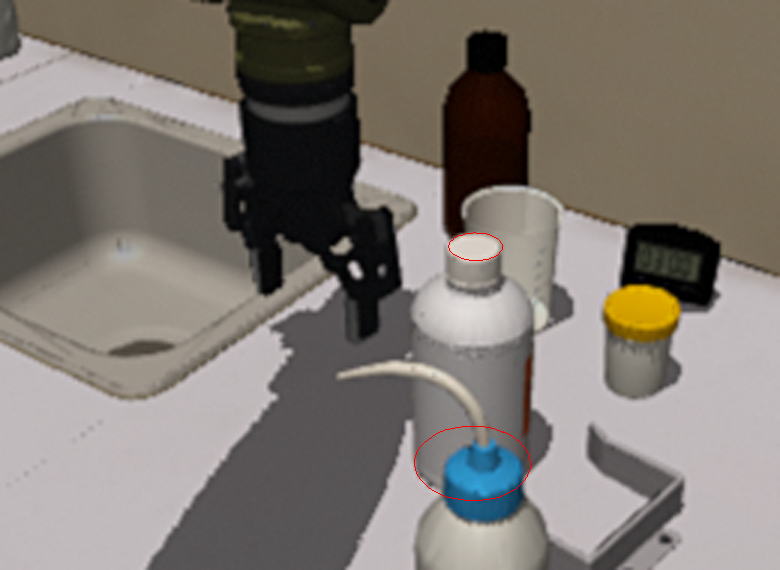

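Request:
{"op": "carry_out", "data": {"steps": [[0, [0, 0, 0.8], 0.014], [0, [0, 0, 1], 0], [0, [0, 0, 1], 0], [0, [0, 0, 0.8], 0], [0, [0, 0, 0.5], 0], [0, [0, 0, 0.2], 0], [0, [0, 0, 0], 0], [0, [0, -0.4, 0], 0], [0, [0, -0.3, 0], 0], [0, [0, 0, 0], 0]]}}

```text
t: 18.0
eef_pos: [0.6301, 0.2219, -0.004]
orientation: [0.065, 0.998, 0.002, 0.001]
ft_force: [-0.7, -0.2, -0.0]
width: 0.0853
```

```bash
python3 - <<'E'
from st import *
d=np.array([-.13,-.9915]);B=np.array([.6165,.084])
o,R=rep([*B,-.004],np.arctan2(d[1],d[0]))
E
```

```text
t 18.0 eef [ 0.6301  0.2219 -0.004 ] -y dir [-0.1296 -0.9916 -0.0035] z [ 0.0032  0.0031 -1.    ] F [-0.72 -0.24 -0.02]
shift cm [ -0.44 -13.85  -0.05]
spin 0.0
```

Request:
{"op": "carry_out", "data": {"steps": [[0, [-0.4, -0.3, 0], 0], [0, [0, -0.5, 0], 0], [0, [0, -0.5, 0], 0], [0, [0, -0.5, 0], 0], [0, [0, -0.3, 0], 0], [0, [0, -0.3, 0], 0], [0, [0, -0.3, 0], 0], [0, [0, -0.3, 0], 0], [0, [0, 0, 0], 0], [0, [0, 0, 0], 0]]}}

```text
t: 19.25
eef_pos: [0.6306, 0.1907, -0.0036]
orientation: [0.065, 0.998, 0.003, 0.002]
ft_force: [0.1, 1.3, -0.1]
width: 0.0854
```

```bash
python3 - <<'E'
from st import *
d=np.array([-.13,-.9915])
o,R=rep(None,np.arctan2(d[1],d[0]))
B=o["eef_pos"][:2]-R[:2,1]*.114
print(B)
p=pic("scene","s11",160,60,b=B)
p=pic("top","t11",190,160,b=B)
E
```

```text
t 19.25 eef [ 0.6306  0.1907 -0.0036] -y dir [-0.1298 -0.9915 -0.0059] z [ 0.0047  0.0053 -1.    ] F [ 0.05  1.35 -0.13]
spin 0.0
[0.61579403 0.07765541]
```

View pics/s11.png

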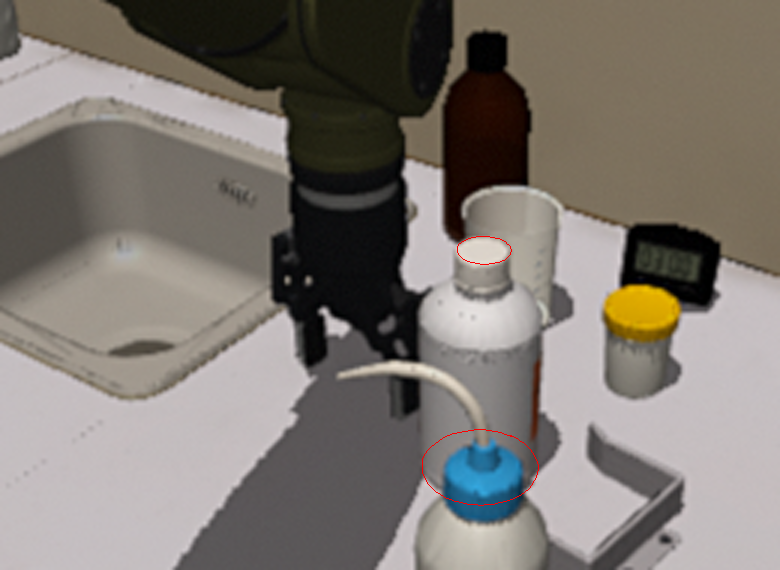

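View pics/t11.png

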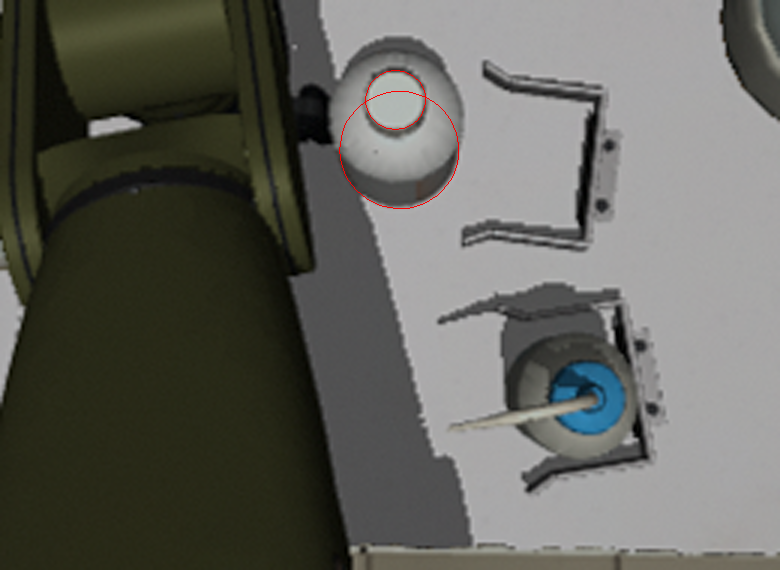

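Request:
{"op": "carry_out", "data": {"steps": [[0, [0, -0.3, 0], 0], [0, [0, -0.5, 0], 0], [0, [0, -0.5, 0], 0], [0, [0, -0.5, 0], 0], [0, [0, -0.5, 0], 0], [0, [0, -0.5, 0], 0], [0, [0, -0.5, 0], 0], [0, [0, -0.4, 0], 0], [0, [0, -0.2, 0], 0], [0, [0, 0, 0], 0]]}}

```text
t: 20.6
eef_pos: [0.6254, 0.1496, -0.0035]
orientation: [0.065, 0.998, 0.003, 0.002]
ft_force: [-0.4, 2.7, 0.8]
width: 0.0852
```

```bash
python3 - <<'E'
from st import *
d=np.array([-.13,-.9915])
o,R=rep(None,np.arctan2(d[1],d[0]))
B=o["eef_pos"][:2]-R[:2,1]*.114
print(B)
p=pic("scene","s12",160,60,b=B)
p=pic("top","t12",190,160,b=B)
E
```

```text
t 20.6 eef [ 0.6254  0.1496 -0.0035] -y dir [-0.1302 -0.9915 -0.0068] z [ 0.0052  0.0062 -1.    ] F [-0.41  2.65  0.81]
spin -0.0
[0.610508   0.03656712]
```

View pics/s12.png

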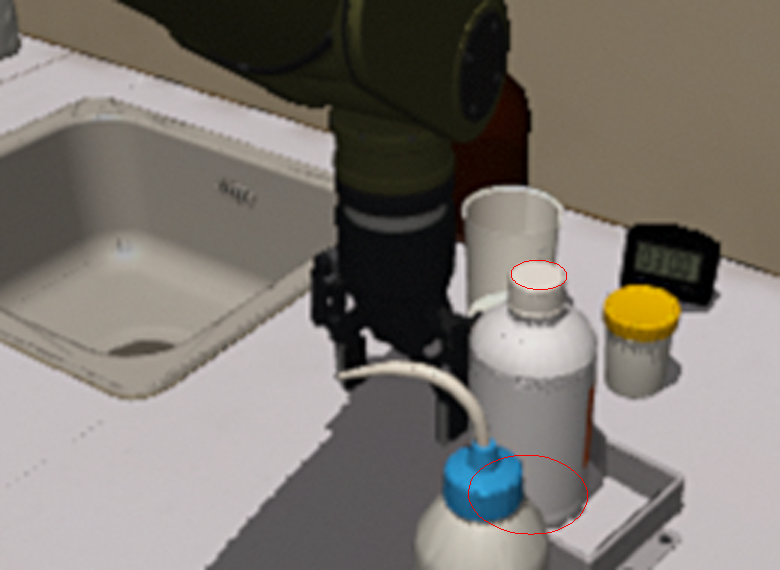

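View pics/t12.png

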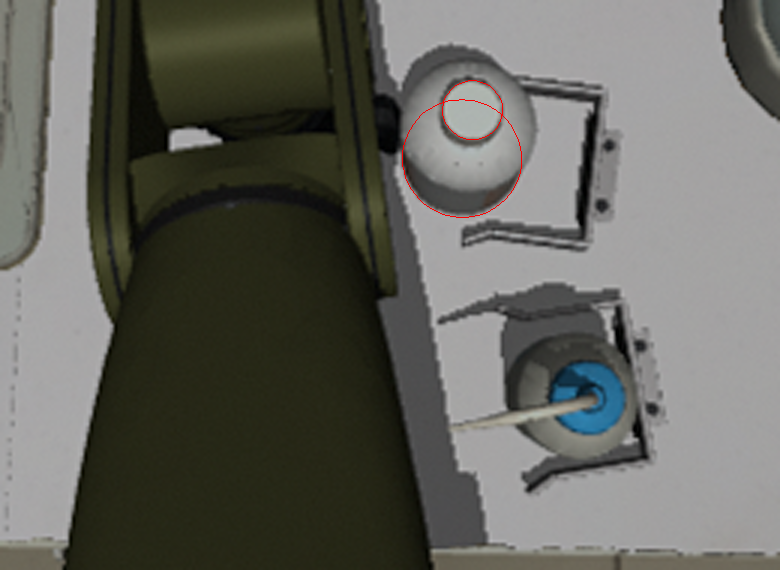

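```bash
python3 - <<'E'
from st import *
o,R=rep();print(o["q"])
p=arm.snapshot("scene")
for z in(.25,.3,.35,.4):print(z,crop(proj(p,[*o["eef_pos"][:2],z]),(160,60)))
E
```

```text
t 20.7 eef [ 0.6253  0.1496 -0.0036] -y dir [-0.1299 -0.9915 -0.0065] z [ 0.0051  0.0059 -1.    ] F [0.42 0.7  0.33]
[ 0.1492362   0.34615963  1.81564921  0.00614122  0.97387134 -1.29474812]
0.25 [[391.16349429  82.49103206]]
0.3 [[388.63903805  -2.66811289]]
0.35 [[385.88770991 -95.48047752]]
0.4 [[ 382.8774876  -197.02628952]]
```

Request:
{"op": "carry_out", "data": {"steps": [[0, [0, -0.3, 0], 0], [0, [0, -0.4, 0], 0], [0, [0, -0.4, 0], 0], [0, [0, -0.5, 0], 0], [0, [0, -0.5, 0], 0], [0, [0, -0.5, 0], 0], [0, [0, -0.4, 0], 0], [0, [0, -0.3, 0], 0], [0, [0, 0, 0], 0], [0, [0, 0, 0], 0]]}}

```text
t: 22.0
eef_pos: [0.6209, 0.1148, -0.0036]
orientation: [0.065, 0.998, 0.003, 0.002]
ft_force: [0.8, 2.9, 0.5]
width: 0.0852
```

```bash
python3 - <<'E'
from st import *
d=np.array([-.13,-.9915])
o,R=rep(None,np.arctan2(d[1],d[0]))
B=o["eef_pos"][:2]-R[:2,1]*.114
print(B)
p=pic("scene","s13",160,60,b=B)
p=pic("top","t13",190,160,b=B)
E
```

```text
t 22.0 eef [ 0.6209  0.1148 -0.0036] -y dir [-0.1299 -0.9915 -0.0069] z [ 0.0054  0.0062 -1.    ] F [0.83 2.87 0.52]
spin 0.0
[0.60605692 0.00173825]
```

View pics/s13.png

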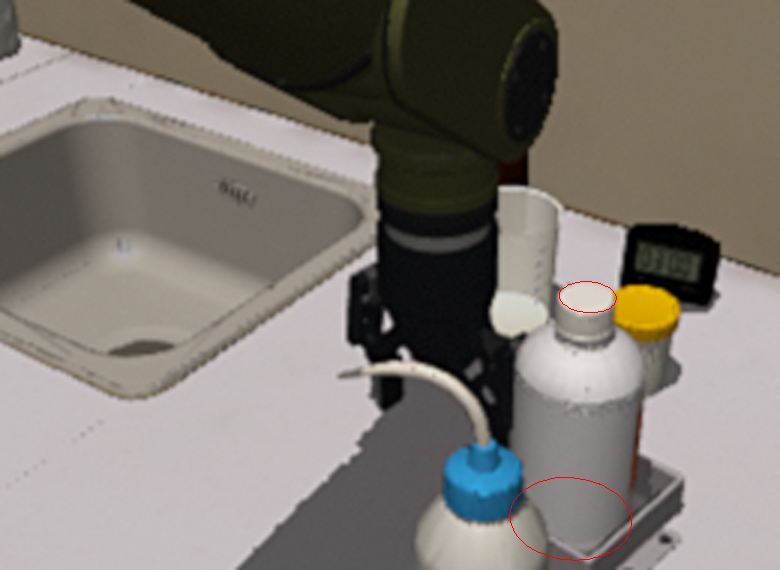

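View pics/t13.png

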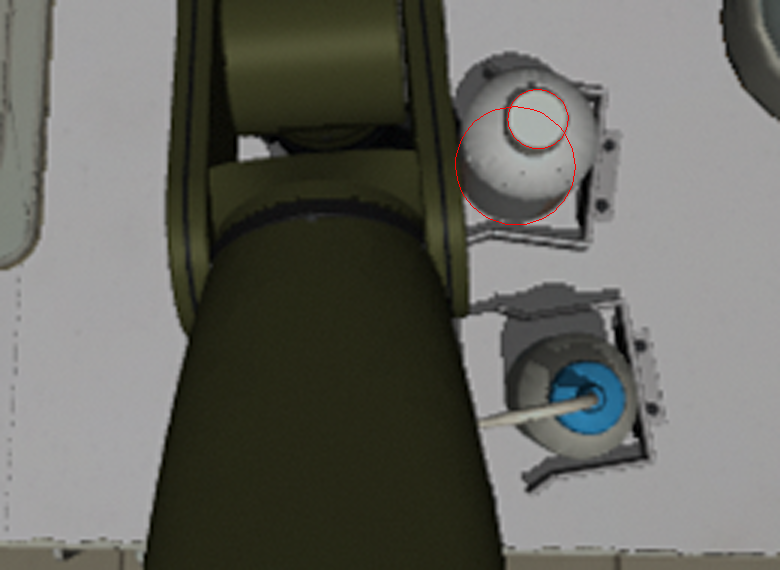

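Request:
{"op": "carry_out", "data": {"steps": [[0, [0, -0.2, 0], 0], [0, [0, -0.2, 0], 0], [0, [0, -0.2, 0], 0], [0, [0, -0.1, 0], 0], [0, [0, 0, 0], 0], [0, [0, 0, 0], 0], [0, [0, 0, 0], 0], [0, [0, 0, 0], 0], [0, [0, 0, 0], 0], [0, [0, 0, 0], 0]]}}

```text
t: 23.35
eef_pos: [0.6206, 0.1105, -0.0029]
orientation: [0.065, 0.998, 0.006, 0.003]
ft_force: [0.3, 4.0, -0.5]
width: 0.0852
```

```bash
python3 - <<'E'
from st import *
o,R=rep()
B=o["eef_pos"][:2]-R[:2,1]*.114
print(B)
p=pic("top","t14",300,170,w=130,h=95,b=B)
im=p["color"][170:265,310:440];im=cv2.resize(im,None,fx=6,fy=6,interpolation=cv2.INTER_CUBIC);cv2.imwrite("pics/t14b.png",im)
E
```

```text
t 23.35 eef [ 0.6206  0.1105 -0.0029] -y dir [-0.1302 -0.9914 -0.0121] z [ 0.0076  0.0112 -0.9999] F [ 0.33  4.02 -0.46]
[ 0.60578494 -0.00254511]
```

View pics/t14b.png

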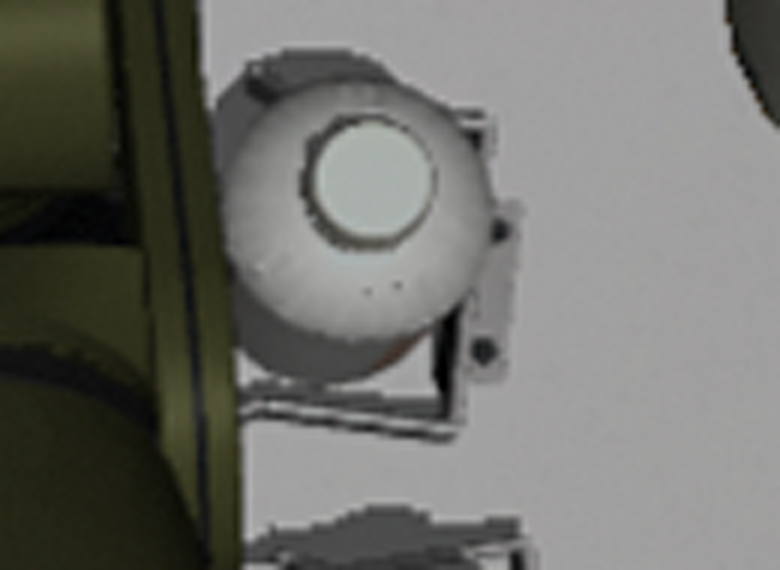

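Request:
{"op": "carry_out", "data": {"steps": [[0, [0, -0.25, 0], 0], [0, [0, -0.25, 0], 0], [0, [0, -0.25, 0], 0], [0, [0, 0, 0], 0], [0, [0, 0, 0], 0], [0, [0, 0, 0], 0], [0, [0, 0, 0], 0], [0, [0, 0, 0], 0], [0, [0, 0, 0], 0], [0, [0, 0, 0], 0]]}}

```text
t: 24.65
eef_pos: [0.6233, 0.1092, 0.0013]
orientation: [0.066, 0.998, 0.011, 0.007]
ft_force: [0.6, 3.8, 0.8]
width: 0.0847
```

```bash
python3 - <<'E'
from st import *
o,R=rep()
B=o["eef_pos"][:2]-R[:2,1]*.114
print(B)
p=arm.snapshot("top")
im=p["color"][170:265,310:440];im=cv2.resize(im,None,fx=6,fy=6,interpolation=cv2.INTER_CUBIC);cv2.imwrite("pics/t15b.png",im)
E
```

```text
t 24.65 eef [0.6233 0.1092 0.0013] -y dir [-0.1312 -0.9911 -0.0232] z [ 0.0163  0.0212 -0.9996] F [0.6  3.84 0.76]
[ 0.60836272 -0.00377422]
```

View pics/t15b.png

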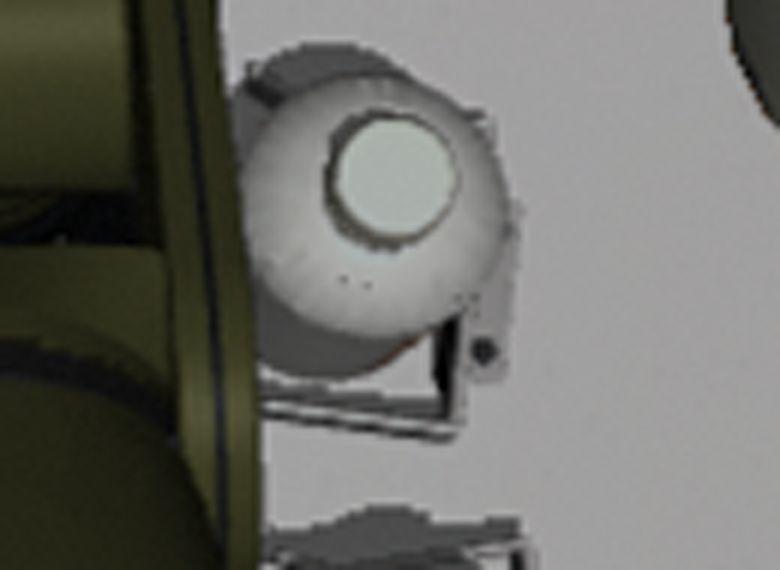

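```bash
python3 - <<'E'
from st import *
o,R=rep();print(o["q"],o["qvel"],o["effort"],o["wrist_torque"])
p=pic("scene","s15",160,60)
p=arm.snapshot("wrist");cv2.imwrite("pics/w15.png",p["color"])
E
```

```text
t 24.7 eef [0.6233 0.1092 0.0013] -y dir [-0.1312 -0.9911 -0.0232] z [ 0.0163  0.0212 -0.9996] F [0.65 4.45 0.73]
[ 0.07996972  0.31380194  1.84799158  0.02419496  0.96195831 -1.37271041] [ 0.00130635 -0.00021816  0.00095122  0.00230669 -0.00200276  0.00158711] [-2.97193028e+00 -4.41478479e+01 -2.93575394e+01 -7.96353836e-01
  1.18628740e-01 -2.66382558e-02] [ 0.51884337 -0.04353105 -0.04861118]
```

View pics/s15.png

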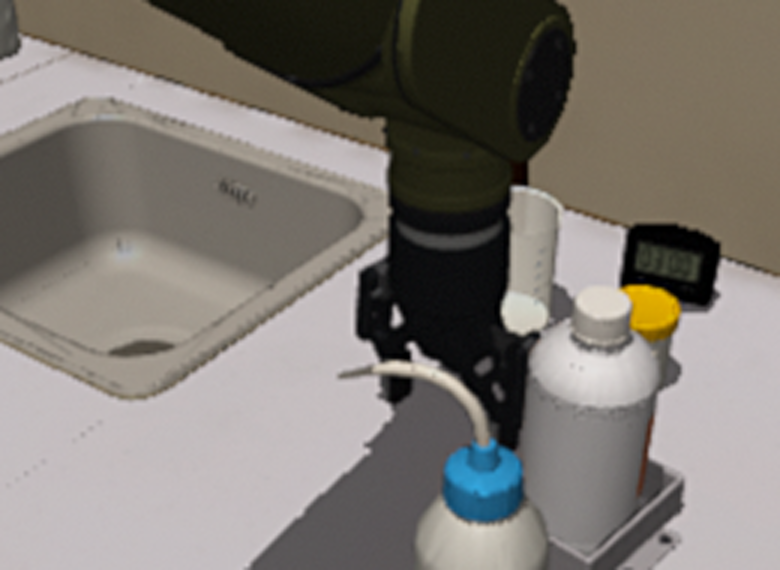

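View pics/w15.png

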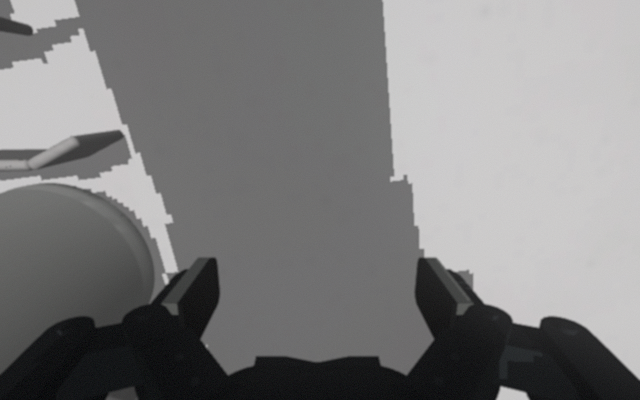

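Request:
{"op": "carry_out", "data": {"steps": [[0, [0, 0.2, 0], 0], [0, [0, 0.3, 0], 0], [0, [0, 0.5, 0], 0], [0, [0, 0.5, 0], 0], [0, [0, 0, 0], 0], [0, [0, 0, 0], 0], [0, [0, 0, 0], 0], [0, [0, 0, 0], 0], [0, [0, 0, 0], 0], [0, [0, 0, 0], 0]]}}

```text
t: 26.05
eef_pos: [0.6247, 0.1224, 0.0008]
orientation: [0.066, 0.998, 0.009, 0.007]
ft_force: [0.9, 0.5, -0.1]
width: 0.0854
```

```bash
python3 - <<'E'
from st import *
o,R=rep();print(o["wrist_torque"])
p=arm.snapshot("top")
im=p["color"][170:265,310:440];im=cv2.resize(im,None,fx=6,fy=6,interpolation=cv2.INTER_CUBIC);cv2.imwrite("pics/t16b.png",im)
p=arm.snapshot("scene")
im=p["color"][145:265,300:440];im=cv2.resize(im,None,fx=5,fy=5,interpolation=cv2.INTER_CUBIC);cv2.imwrite("pics/s16b.png",im)
E
```

```text
t 26.05 eef [0.6247 0.1224 0.0008] -y dir [-0.1309 -0.9912 -0.0187] z [ 0.0142  0.017  -0.9998] F [ 0.95  0.53 -0.13]
[-0.0553925   0.02738556 -0.01425763]
```

View pics/t16b.png

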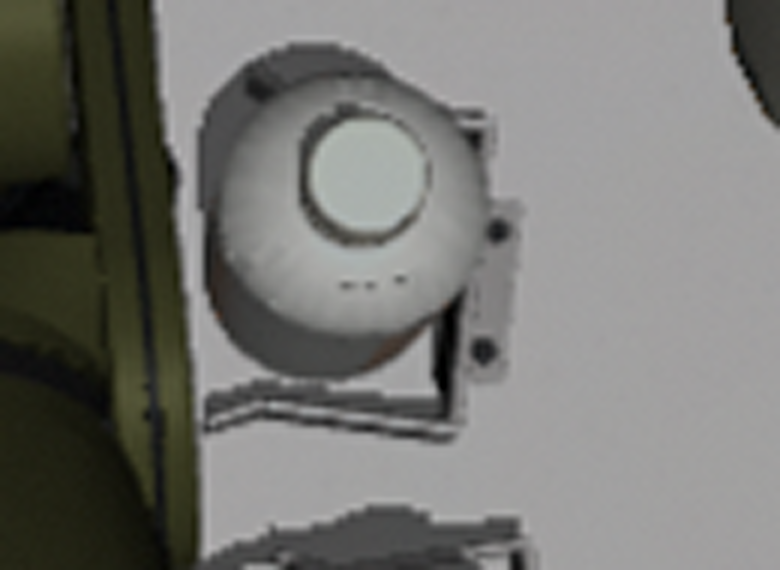

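View pics/s16b.png

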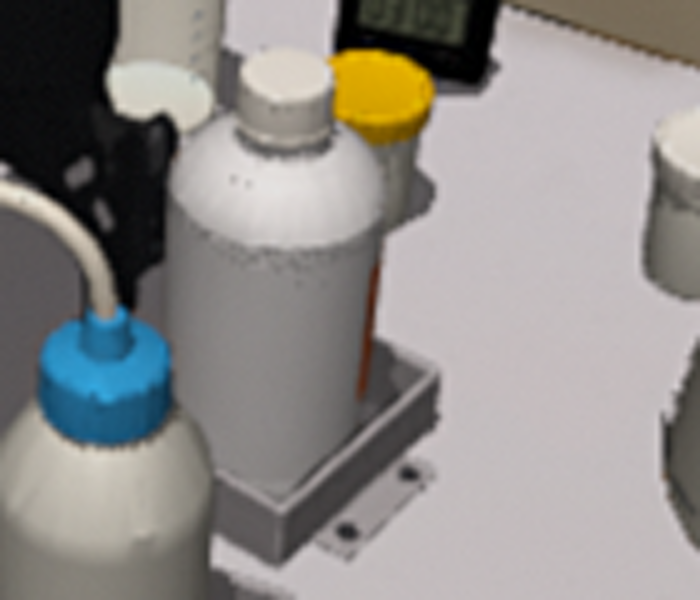

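```bash
python3 - <<'E'
from st import *
from scipy.optimize import least_squares
p=arm.snapshot("top")
B=ray(p,[(367+.5)/6-.5+310,(172+.5)/6-.5+170],.167);print("cap",B)
ps=arm.snapshot("scene")
Bs=ray(ps,[(287+.5)/5-.5+300,(78+.5)/5-.5+145],.167);print("cap scene",Bs)
# bay: bumper top-inner edge etc; try both cams reproject with candidates
def draw(p,o,f,wh,b,bay,yaw,name):
    im=p["color"][o[1]:o[1]+wh[1],o[0]:o[0]+wh[0]];im=cv2.resize(im,None,fx=f,fy=f,interpolation=cv2.INTER_CUBIC)
    a=np.linspace(0,6.3,60)
    dr=lambda X,c:cv2.polylines(im,[crop(proj(p,X),o,f).round().astype(int)],False,c,1)
    for z,r in((0,.039),(.05,.039),(.167,.016)):dr(np.c_[b[0]+r*np.cos(a),b[1]+r*np.sin(a),0*a+z],(0,0,255))
    c,s=np.cos(yaw),np.sin(yaw);L=np.array([[-.033,.059],[-.015,.047],[.039,.047],[.039,-.047],[-.015,-.047],[-.033,-.059]])
    for z in (0,.03):dr(np.c_[bay+L@np.array([[c,s],[-s,c]]),np.full(6,z)],(0,255,255))
    cv2.imwrite(name,im)
bay=np.array([.6045,-.0085]);yaw=-1.701
draw(p,(310,170),6,(130,95),B,bay,yaw,"pics/t17.png")
draw(ps,(300,145),5,(140,120),B,bay,yaw,"pics/s17.png")
c,s=np.cos(yaw),np.sin(yaw);print("bottle in bay",np.array([[c,s],[-s,c]])@(B-bay))
E
```

```text
cap [ 0.60754488 -0.00130163]
cap scene [ 0.60278462 -0.00306323]
bottle in bay [-0.00753278  0.0020845 ]
```

View pics/t17.png

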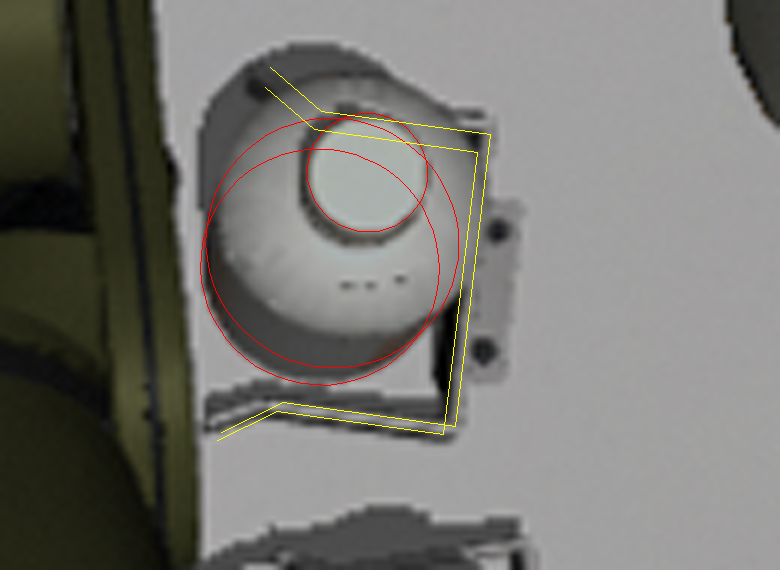

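View pics/s17.png

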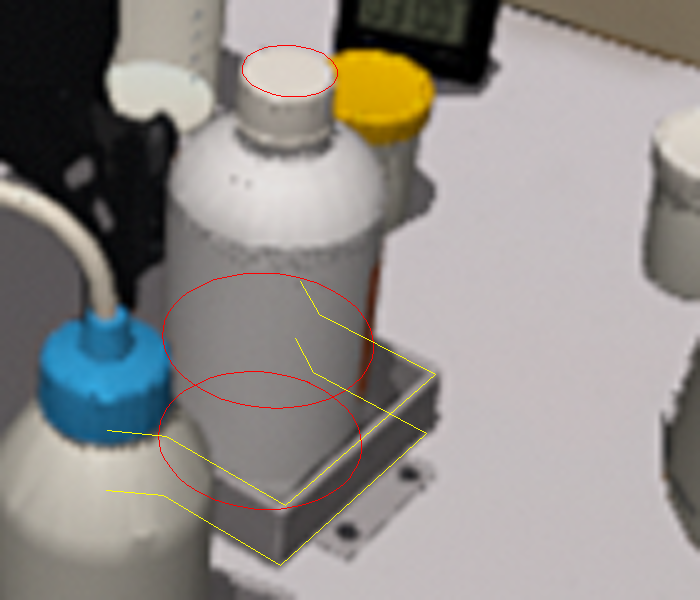

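Request:
{"op": "carry_out", "data": {"steps": [[0, [0, 0, 0.25], 0], [0, [0, -0.4, 0.1], 0], [0, [0, -0.4, 0], 0], [0, [0, -0.4, 0.1], 0], [0, [0, -0.4, 0.15], 0], [0, [0, -0.4, 0.15], 0], [0, [0, -0.2, 0.1], 0], [0, [0, 0.3, 0], 0], [0, [0, 0.5, 0], 0], [0, [0, 0, 0], 0]]}}

```text
t: 27.5
eef_pos: [0.6289, 0.1186, -0.0012]
orientation: [0.067, 0.997, 0.018, 0.013]
ft_force: [0.1, -0.7, 0.3]
width: 0.0855
```

```bash
python3 - <<'E'
from st import *
o,R=rep()
p=arm.snapshot("top")
im=p["color"][170:265,310:440];im=cv2.resize(im,None,fx=6,fy=6,interpolation=cv2.INTER_CUBIC);cv2.imwrite("pics/t18.png",im)
p=arm.snapshot("scene")
im=p["color"][145:265,300:440];im=cv2.resize(im,None,fx=5,fy=5,interpolation=cv2.INTER_CUBIC);cv2.imwrite("pics/s18.png",im)
E
```

```text
t 27.5 eef [ 0.6289  0.1186 -0.0012] -y dir [-0.1337 -0.9903 -0.0384] z [ 0.0286  0.0348 -0.999 ] F [ 0.12 -0.74  0.33]
```

View pics/t18.png

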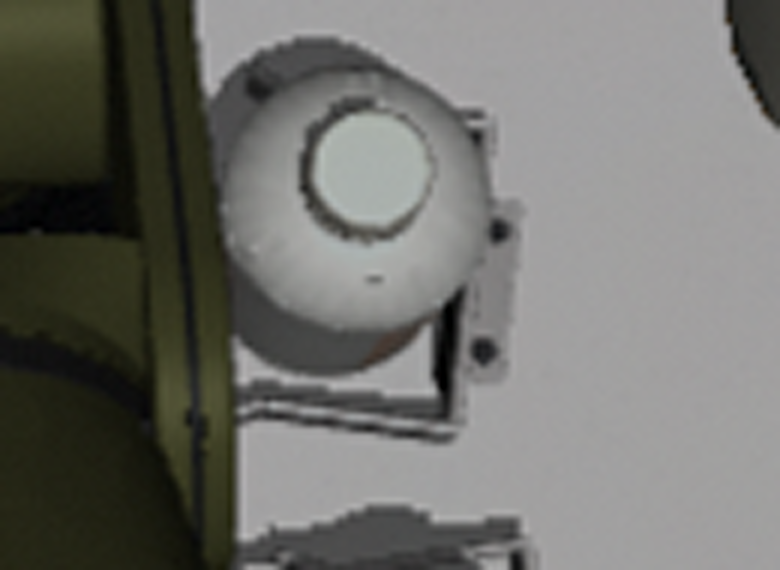

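View pics/s18.png

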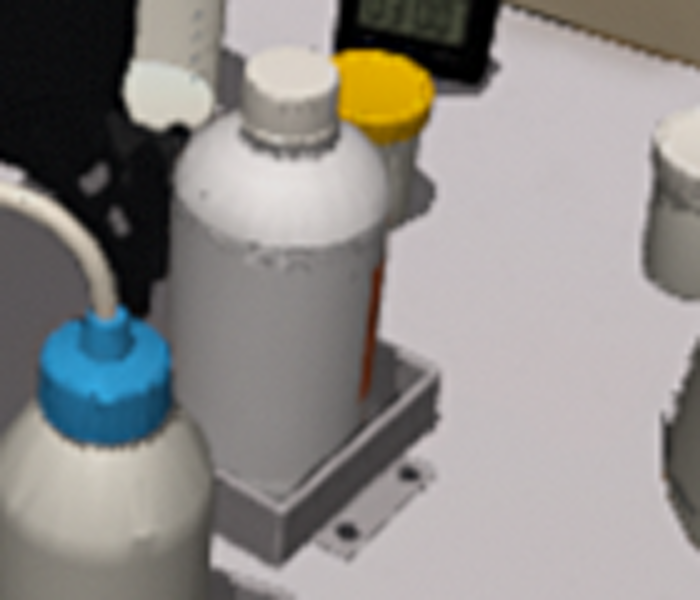

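```bash
python3 - <<'E'
import cv2
a=cv2.imread("pics/top0.png");cv2.imwrite("pics/bay8.png",cv2.resize(a[170:250,335:415],None,fx=7,fy=7,interpolation=cv2.INTER_CUBIC))
a=cv2.imread("pics/scene0.png");cv2.imwrite("pics/bays8.png",cv2.resize(a[190:270,325:405],None,fx=7,fy=7,interpolation=cv2.INTER_CUBIC))
E
```

```text
(no output)
```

View pics/bay8.png

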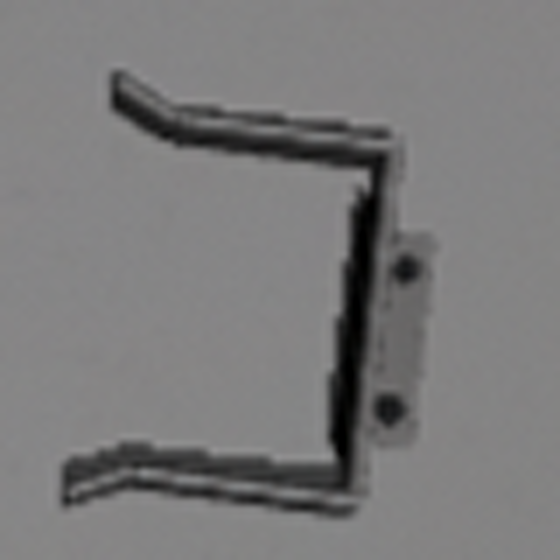

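View pics/bays8.png

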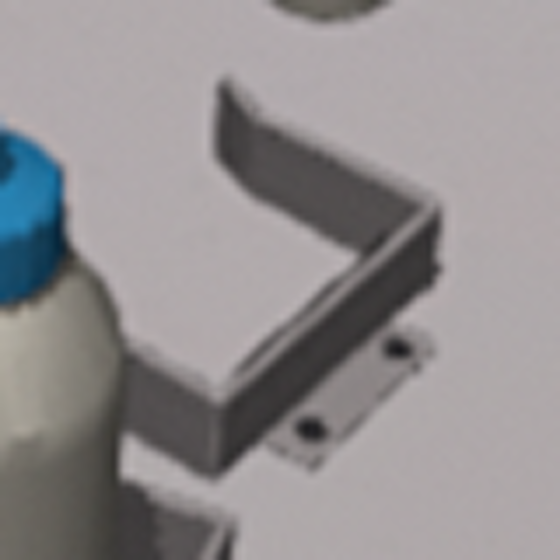

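```bash
python3 - <<'E'
from st import *
from scipy.optimize import least_squares
o,R=rep()
p=arm.snapshot("top")
U=lambda c,f,x,y:[(c[0]+.5)/f-.5+x,(c[1]+.5)/f-.5+y]
for z in(0,.02):print([ray(p,U(c,7,335,170),z).round(4) for c in((333,400),(343,300),(352,230),(335,460))])
pts=[(205,250),(215,300),(250,350),(300,378),(330,380),(370,370)]
W=np.array([ray(p,U(c,6,310,170),.003) for c in pts])
r=least_squares(lambda v:np.hypot(*(W-v).T)-.039,[.605,0]);print(r.x,r.fun*1e3)
E
```

```text
t 27.6 eef [ 0.6288  0.1184 -0.0013] -y dir [-0.1339 -0.9902 -0.0384] z [ 0.0284  0.0349 -0.999 ] F [ 0.11 -0.11 -1.01]
[array([ 0.5826, -0.0388]), array([ 0.6108, -0.0419]), array([ 0.6308, -0.0447]), array([ 0.5658, -0.0392])]
[array([ 0.5801, -0.0365]), array([ 0.6077, -0.0395]), array([ 0.6272, -0.0422]), array([ 0.5637, -0.0368])]
[ 0.60903253 -0.00311169] [ 0.44594969 -0.52441374 -0.36701223  0.62615866  0.28195561 -0.42321698]
```

Request:
{"op": "carry_out", "data": {"steps": [[0, [0, 0.5, 0], 0], [0, [0, 1, 0], 0], [0, [0, 1, -0.5], 0], [0, [0, 1, -1], 0], [0, [0, 0.5, -1], 0], [0, [0, 0, -0.5], 0], [0, [0, 0, 0], 0], [0, [0, 0, 0], 0], [0, [0, 0, 0], 0], [0, [0, 0, 0], 0]]}}

```text
t: 28.9
eef_pos: [0.6337, 0.1593, 0.0327]
orientation: [0.068, 0.997, 0.018, 0.013]
ft_force: [0.1, 0.5, 0.8]
width: 0.0851
```

```bash
python3 - <<'E'
from st import *
o,R=rep()
a0={n:cv2.imread(f"pics/{n}0.png") for n in("top","scene")}
for n in("scene","top"):
    p=arm.snapshot(n);cv2.imwrite(f"pics/{n}F.png",p["color"])
    for q in("white_bottle","wash_bottle","beaker","specimen_cup"):print(n,q,arm.look_for(p,q)[:1])
    if n=="top":cv2.imwrite("pics/tF.png",cv2.resize(p["color"][170:265,310:440],None,fx=6,fy=6,interpolation=cv2.INTER_CUBIC))
E
```

```text
t 28.9 eef [0.6337 0.1593 0.0327] -y dir [-0.1344 -0.9902 -0.0383] z [ 0.0288  0.0348 -0.999 ] F [0.09 0.53 0.76]
scene white_bottle [{'location': [357.3, 199.1], 'p': 0.7}]
scene wash_bottle [{'location': [317.7, 253.5], 'p': 0.65}]
scene beaker [{'location': [333.2, 141.0], 'p': 0.76}]
scene specimen_cup [{'location': [377.0, 165.6], 'p': 0.7}]
top white_bottle [{'location': [365.2, 206.8], 'p': 0.92}]
top wash_bottle [{'location': [377.9, 288.8], 'p': 0.61}]
top beaker [{'location': [277.5, 114.5], 'p': 0.62}]
top specimen_cup [{'location': [345.1, 130.2], 'p': 0.73}]
```

View pics/tF.png

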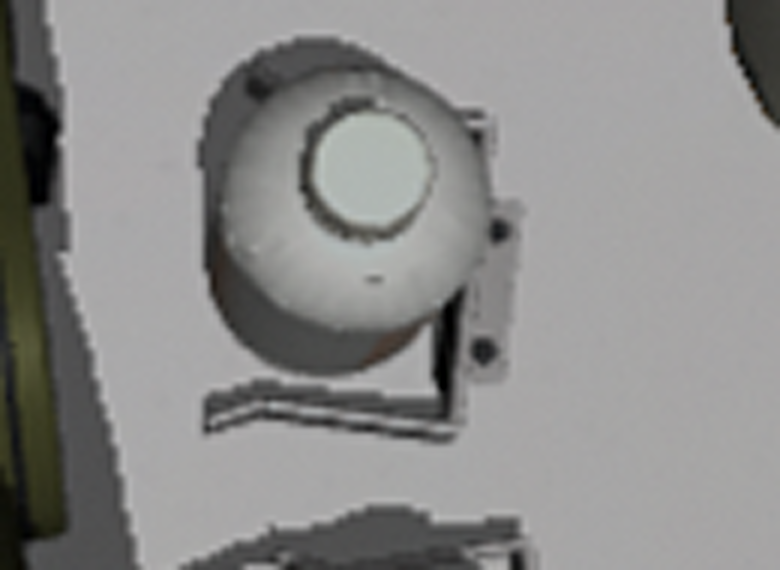

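View pics/sceneF.png

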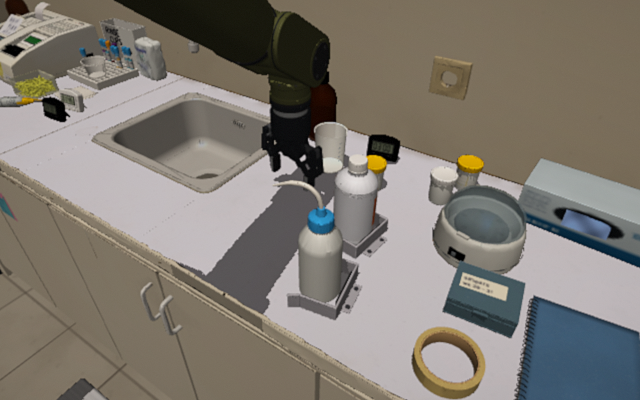

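```bash
python3 - <<'E'
from station import arm
print(arm.close_job())
E
```

```text
the job is handed in; nothing more can be done
None
```

The white bottle is standing in the empty bay and, by my measurements, all the way in against the back. I handed the job in at about 29 s; no verdict came back.

**How it was pushed:** I pushed it in two legs, one diagonal to the bay's centreline and one straight in. The gripper was fully open. The knuckle bulges out past the fingertip, so the contact was at the knuckle's lower corner, about 45 mm up by my estimate. That is not the fingertips at 15–30 mm that you asked for, because the tool could not be tilted.

**Last checks:**
- **Seating:** A fit of the bottle's base in the top view puts its front edge on the bumper's dark face, within about 2–3 mm. Sideways it is about 1–4 mm off the bay's centreline. The final push moved it only about 1 mm.
- **Upright:** After I backed off, the cap sat directly over the base, and both cameras show the bottle standing upright.
- **Other things:** The detector put the wash bottle, the beaker and the specimen cup within a few pixels of where they started. That is a few millimetres for the wash bottle and the cup. The beaker read about 6 px off in the top view, roughly a centimetre. The arm and bottle now partly block the scene camera's view of the beaker and cup.

**What did not go cleanly:**
- **Rocking at the bumper:** The bottle rocked by about 0.04 rad there, well under the 0.2 rad limit, and settled when I backed off.
- **Tool tilt:** The tool leaned by about 0.045 rad under load during those last pushes.
- **Conflicting first estimate:** It put the bottle about 7 mm short of seated. I set it aside because it had not allowed for the bumper's dark strip, which I take to be a thick pad.
- **Force:** The highest reading at the end of a move was about 6 N; brief peaks within a move were not seen.

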